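Right the toppled canister and screw its lid home

TASK

On the welding bench a square canister has toppled against its neighbour in the storage lane and lost its screw lid. Stand it upright again in the lane between its two neighbours, then set the ribbed lid on its neck and screw it fully home: the thread only takes the lid at its starts, so turn the lid backward (anticlockwise from above) until it drops in, then forward (clockwise) until it stops. Leave the two tins standing where they are and do not shove the other things lying about.

Things in the scene. Friction and masses are not known exactly. Their poses are not given: they have to be found in the camera images.
- lane_floor (a point): Fixed steel lane, a straight channel 340 mm long, its place and yaw varying: floor 4 mm above the bench, two side rails 8 mm thick, 60 mm apart inside, tops 12 mm above the floor; ends open. This point: middle of the lane's floor; x runs along the lane, away from the robot (within 0.35 rad of straight ahead), y across, z up.
- canister_center (a point): Grey plastic canister, 0.35 kg: square body 56 x 56 x 100 mm, round threaded neck on top. Point: centre of the body, 50 mm above its underside; z points to the neck. At first it leans 35 degrees towards the robot, along the lane: lower edge on the lane's floor between the rails, side on the near tin's top edge, y axis level across the lane. Grip it across its two side faces (along y).
- canister_mouth (a point): Centre of the neck's top, 75 mm from the body centre along z, 125 mm above the underside. Neck 25 mm tall, 48 mm across the thread, core 38 mm, chamfered. Four thread starts, a quarter turn apart. A lid set on level rests on top of the thread, underside 7 mm (or, on a stop, 4 mm) below this point, unless its lugs happen to meet the starts; a stop blocks forward turning there.
- lid: Lid frame: origin at the centre of its underside, axes as at its centre. On the neck: turned backward (anticlockwise from above) by up to a quarter turn, it drops 10 mm (underside 17 to 18 mm below the mouth point) and a stop ends backward turning; then forward (clockwise) about 65 degrees, going 3 to 4 mm farther down, to a stop: home, underside 21 mm below the mouth point.
- lid_center (a point): The canister's lid: black plastic, round, 60 mm outer diameter, 30 mm tall, fine upright ribs round its side, 0.08 kg; it lies on the bench mouth down. Point: its centre, 15 mm above its underside; z up. Four lugs inside its lower rim (their yaw is not told) run in the thread, with 1.5 mm radial play. Home on the neck, this point lies 6 mm below the mouth point.
- canister: Canister frame: origin at the centre of its underside, axes as at its centre point. Standing on the lane's floor it has 2 mm play to each rail, and the rails keep it from turning while the lid is screwed.
- near_tin_center (a point): Closed square tin, 56 x 56 x 70 mm tall, 0.9 kg, standing in the lane at the robot's end; its centre. The canister leans on it. To stay where it is (about 2 cm of shifting is allowed) and upright.
- far_tin_center (a point): Closed square tin, 56 x 56 x 80 mm tall, 0.9 kg, standing in the lane's far part; its centre. To stay where it is and upright.
- wide_lid_center (a point): Bystander: another, wider smooth black lid, 76 mm across, 20 mm tall; its centre. Leave alone.
- small_lid_center (a point): Bystander: a smaller black lid, 40 mm across, 24 mm tall; its centre. Leave alone.
- offcut_center (a point): Bystander: an offcut of square steel tube standing on end, 46 x 46 x 40 mm; its centre. Leave alone.
- pliers: Bystander: pliers with red handles, about 160 mm long, on the bench's far right part, 0.25 kg. Leave alone.
- wire_brush: Bystander: wire brush, 160 x 28 x 24 mm, on the bench to the near right. Leave alone.
- pail: Bystander: open red plastic pail, 120 mm across, 100 mm tall, at the left. Leave alone.
- pipe_stub: Bystander: copper pipe stub, 34 mm across, 70 mm tall, standing at the far side of the bench. Leave alone.
Not all that is in view belongs to the job. There is more than one size of the canister; the job needs the smaller. Leave any blue look-alike of the lid alone.

How it is judged:
By the outcome, as a careful person would: the job done as asked, in the order asked, and still so for the second after the job is handed in, with the robot touching nothing.
It also fails if it takes over 58 s, if anything falls off the work surface, if the arm or the gripper's body presses on something with over 40 N, if the wrist force passes 120 N, or if a joint passes its speed limit or range.

ROBOT

A 6-joint arm with a two-finger parallel gripper is mounted at the origin on the work surface. World frame = base frame: x ahead of the robot, y to its left, z up, the work surface at z = 0. Lengths are in m, angles in rad, forces in N, time in s.
With the tool pointing down it reaches from about 0.3 to 0.875 m from the base axis. Payload 6.4 kg.
Tool frame: the origin (TCP) lies at the very end of the fingers, on their centre line; the grasp point (between the pads) lies tcp_to_grasp behind it (tcp_to_grasp is the distance from the TCP to the grasp point, in m); z points along the fingers, y is the direction in which the jaws open and shut (so a half turn about z gives the same grasp; the last joint's range is limited). The gripper opens to 85 mm and grips with 20 to 120 N. Pads are 22 mm wide; open, the fingers measure 114 mm over their backs; the gripper's body (76 mm by 85 mm) begins 54 mm behind the grasp point. The pads swing forward as they close: fully open they stand 13 mm farther back than shut.
Start: joints at [-1.428, 0.181, 1.607, -0, 1.354, -0.206], TCP at [0.197, -0.54, 0.231] pointing down, gripper open.
Joint ranges: [-2.99, 2.99], [-0.89, 2.07], [0.3, 2.58], [-1.14, 4.28], [0, 2.63], [-3.12, 3.12]. Speed limits (rad/s): [2.57, 2.57, 3.01, 3.14, 3.14, 3.14].

INTERFACE

Orientations are given as a unit quaternion [w, x, y, z].
In Python, from bench import get_obs, camera, hand_in, tcp_to_grasp gives the robot as it stands.
- The arm moves only by the shell command python3 -m inch 'ROWS' [OPENING]. ROWS is JSON, a list of rows, each an object with "delta_pos": the shift along the tool's x, y, z in cm, a list of three; "rotation": the turn, a rotation vector about the tool's x, y, z in rad, a list of three. In form: [{"delta_pos": [x, y, z], "rotation": [rx, ry, rz]}, ...]. A call has 1 to 10 rows; each row shifts and turns the commanded pose from where the row before left it, along the tool's axes as they then stand; what a row does not reach is not made up. A row lasts 1/10 s, in which the tool goes at most 50 mm and 8.59 degrees, less where a joint would pass 70% of its speed; a pose out of reach is approached as far as the arm can. A call is refused whole if a number of a shift passes 5 or a number of a turn 0.15, either way. A call with a gripper value outside its range is refused whole. OPENING is the finger opening in cm, from 0 to 8.54, set as the call begins (- or left out, the last holds). The fingers move at their own pace and stop on an object; the grip force is fixed at half the most. Time passes only in rows, so rows that do not move let the fingers close. It gives the time, the measured TCP pose, the force and the opening at its end, in the units of the state.
- get_obs(): the state, without advancing time (a new reading comes with each control period).
- camera(name): name is "side" or "top" or "wrist"; returns a dict with "color" (384x512x3 uint8, red, green, blue), "vfov" (degrees; the focal length in pixels is half the picture's height over the tangent of half this angle, whatever the lens; pixels are square), "cx", "cy" (the principal point, pixels), "k1" (the pictures are not rectified: a ray, as slopes to the right and down, at radius r is drawn at 1 + k1 r^2 times it, then the intrinsics apply), "eye" and "orientation" of the camera in the world; the wrist camera has in their place "T_tool_cam" (4x4, takes a point from camera to tool coordinates, whose origin is the TCP and whose axes are the flange's). Camera axes: x right, y down, z forward; pixel columns grow to the right and rows downward; lengths in m; the calibration is good to about 2 mm. A picture is of the moment at which its call begins: read the wrist's pose just before it. There is no depth.
- hand_in(): hands the job in, once; it reports no verdict.
The state is a dict: "time_s": time; "q": joint angles; "dq": joint speeds; "joint_efforts": joint torques, N m; "eef_pos": TCP position; "eef_rot": TCP orientation; "wrist_force": force on the tool from outside, world axes, zero at the start; "torque": the same for the moment, N m; "opening": opening from 0.0 (shut) to 1.0 (fully open).
Only numpy, scipy, OpenCV 4.12 (cv2) and the standard library are available. Lean on these libraries where they do the work, as an engineer would, in place of code of your own. Each camera call takes 0.05 s, during which the arm holds its last target.

## Working session

There is one attempt and no reset: what is moved stays moved. The work goes in short steps, Python scripts to look and compute and a shell command to move; the robot and the scene stay as the last step left them, time stands still between calls to the robot, and variables do not carry over. Pictures are saved under pics/ and viewed, and the job is handed in when it is done.

```bash
ls; mkdir -p pics; python3 - <<'E'
from bench import get_obs, camera, tcp_to_grasp
import cv2
print(tcp_to_grasp)
o=get_obs();print(o)
for n in ["side","top","wrist"]:
    c=camera(n); cv2.imwrite(f"pics/{n}0.png",c["color"][...,::-1])
    print(n,{k:v for k,v in c.items() if k!="color"})
E
```

```text
pics
0.0187
{'time_s': 0.0, 'q': array([-1.42832999e+00,  1.81544367e-01,  1.60800343e+00, -1.42370772e-05,
        1.35380801e+00, -2.06307092e-01]), 'dq': array([ 0.00167388,  0.00145222, -0.00037018,  0.00071878,  0.00173943,
        0.00019766]), 'joint_efforts': array([-7.41571366e-04, -4.44866824e+01, -3.51333976e+01, -3.26520585e-04,
        8.92092066e-03,  1.49450926e-05]), 'eef_pos': array([ 0.19643158, -0.53981746,  0.2303845 ]), 'eef_rot': array([-8.81348670e-04,  9.84832482e-01,  1.73505636e-01,  2.11887399e-05]), 'wrist_force': array([ 0.10856344,  0.37556197, -0.1143429 ]), 'torque': array([ 0.040752  ,  0.00789449, -0.04462364]), 'opening': 0.9975866061252343}
side {'vfov': 42.58382622334685, 'cx': 251.67947519182638, 'cy': 189.25121320665855, 'k1': -0.05603686203901288, 'eye': array([0.05135357, 0.71571339, 1.1159081 ]), 'orientation': array([ 0.08809516, -0.23751541,  0.9126055 , -0.32090011])}
top {'vfov': 53.40957353309029, 'cx': 256.7198041214407, 'cy': 192.23324608404306, 'k1': -0.13118453071337952, 'eye': array([ 0.38419814, -0.01976187,  1.2228109 ]), 'orientation': array([ 0.02719977, -0.69880093,  0.71423492, -0.02838858])}
wrist {'vfov': 71.24480100328805, 'cx': 258.68823116314445, 'cy': 191.3790499547657, 'k1': 0.011627921725608429, 'T_tool_cam': array([[-5.38579766e-04, -9.55304898e-01, -2.95621822e-01,
         7.57788374e-02],
       [ 9.99999822e-01, -5.90181337e-04,  8.53233751e-05,
        -4.14138660e-04],
       [-2.55980320e-04, -2.95621724e-01,  9.55305046e-01,
        -1.42321687e-01],
       [ 0.00000000e+00,  0.00000000e+00,  0.00000000e+00,
         1.00000000e+00]])}
```

View pics/top0.png

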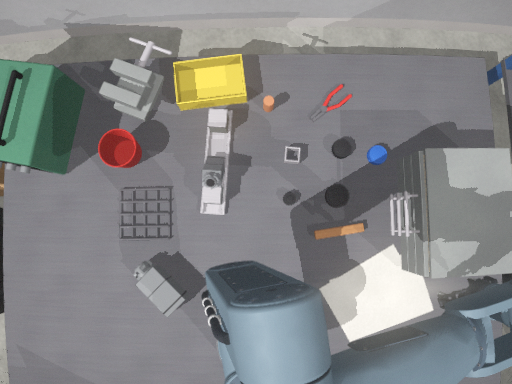

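View pics/side0.png

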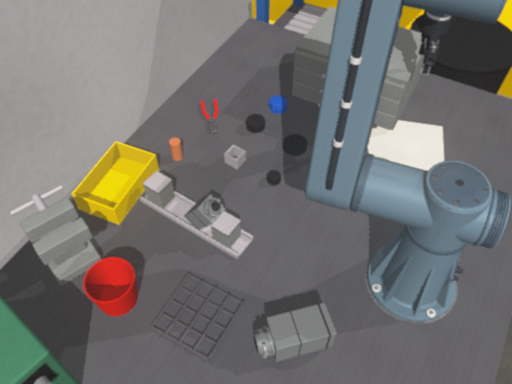

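View pics/wrist0.png

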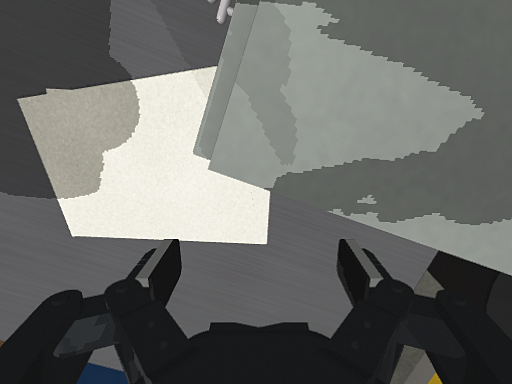

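The top view shows the lane from (213,212) to (222,112), with the leaning canister near (211,180). The black round lids are at (342,148), (336,196) and (290,198), and the blue one is at (377,155). I'll enlarge these areas.

```bash
cat > h.py <<'E'
import numpy as np, cv2
from scipy.spatial.transform import Rotation as R
from bench import get_obs, camera
def q2R(q): return R.from_quat([q[1],q[2],q[3],q[0]]).as_matrix()
def campose(c,o=None):
    if 'eye' in c: return q2R(c['orientation']),np.array(c['eye'])
    T=c['T_tool_cam'];Rt=q2R(o['eef_rot']);return Rt@T[:3,:3],o['eef_pos']+Rt@T[:3,3]
def intr(c):
    return 192/np.tan(np.radians(c['vfov'])/2)
def ray(c,u,v,o=None):
    f=intr(c);x=(u-c['cx'])/f;y=(v-c['cy'])/f
    a,b=x,y
    for _ in range(20):
        s=1+c['k1']*(a*a+b*b);a,b=x/s,y/s
    Rm,e=campose(c,o);return e,Rm@np.array([a,b,1.])
def hit(c,u,v,z,o=None):
    e,d=ray(c,u,v,o);return e+d*(z-e[2])/d[2]
def proj(c,p,o=None):
    Rm,e=campose(c,o);q=(np.atleast_2d(p)-e)@Rm
    a=q[:,0]/q[:,2];b=q[:,1]/q[:,2];s=1+c['k1']*(a*a+b*b);f=intr(c)
    return np.c_[a*s*f+c['cx'],b*s*f+c['cy']]
def crop(img,x0,y0,x1,y1,k,name):
    cv2.imwrite(name,cv2.resize(img[y0:y1,x0:x1,::-1],None,fx=k,fy=k,interpolation=cv2.INTER_CUBIC))
E
python3 - <<'E'
import cv2
t=cv2.imread('pics/top0.png')[...,::-1];s=cv2.imread('pics/side0.png')[...,::-1]
from h import crop
crop(t,190,100,260,225,5-.5,'pics/tc.png');crop(t,270,125,400,220,6,'pics/tl.png')
crop(s,130,160,265,265,5.5,'pics/sc.png');crop(s,220,85,320,195,5.4,'pics/sl.png')
E
```

```text
(no output)
```

View pics/tc.png

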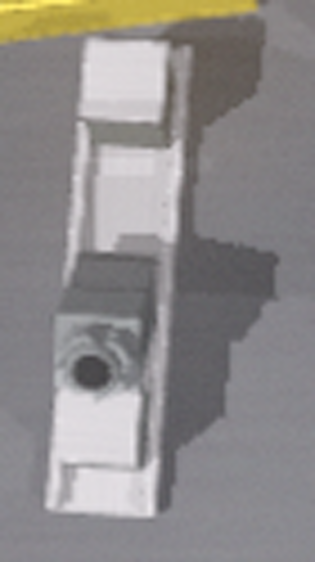

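View pics/sc.png

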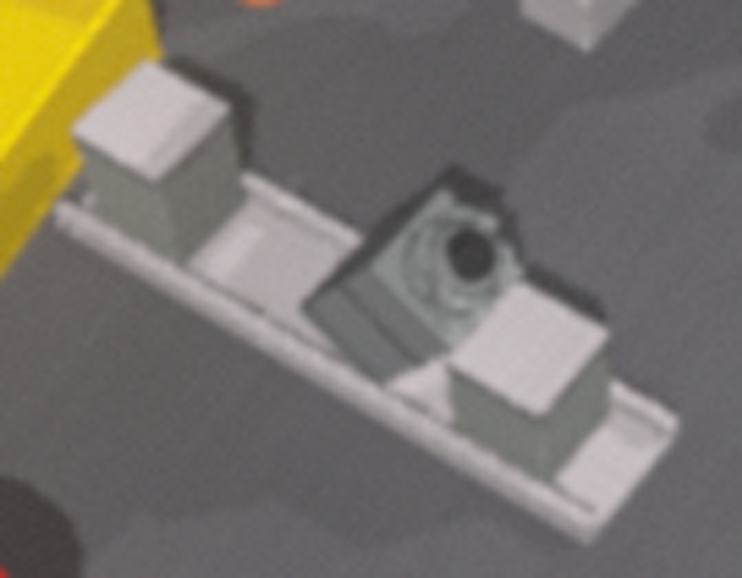

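View pics/tl.png

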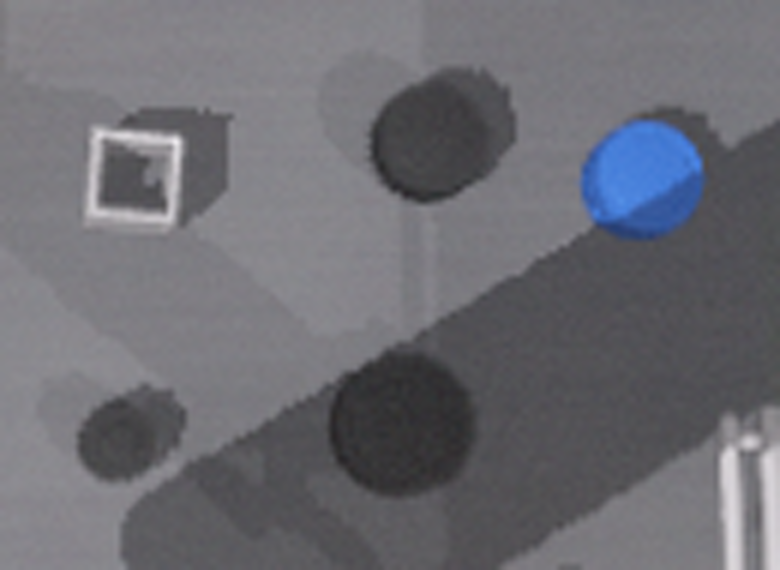

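View pics/sl.png

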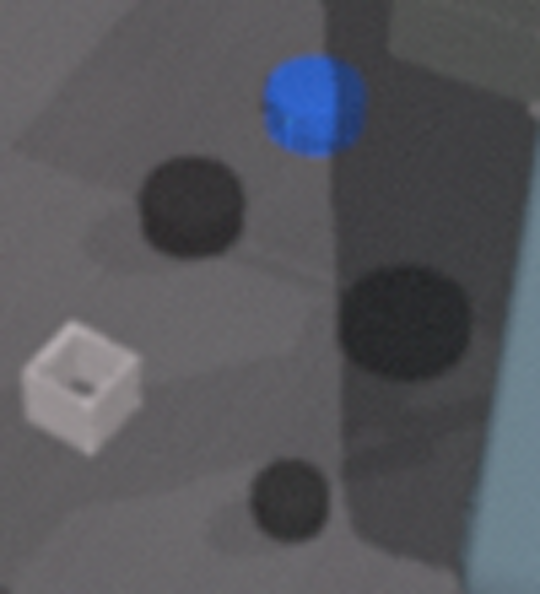

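```bash
cat > fit.py <<'E'
from h import *
from scipy.optimize import least_squares
t=camera('top');s=camera('side')
S=lambda x,y:(130+x/5.5,160+y/5.5); T=lambda x,y:(190+x/4.5,100+y/4.5)
# (cam, pixel, local(x: a + offset), y, z) group: lane l, near n, far f
D=[]
def a(c,p,g,x,y,z): D.append((c,p,g,x,y,z))
h=.028
for p,x,y in [((450,355),h,h),((545,415),-h,h),((608,330),-h,-h),((520,282),h,-h)]: a(s,S(*p),'n',x,y,.074)
for p,x,y in [((75,130),h,h),((152,180),-h,h),((230,112),-h,-h),((150,60),h,-h)]: a(s,S(*p),'f',x,y,.084)
for p,x,y in [((55,458),-h,h),((138,466),-h,-h)]: a(t,T(*p),'n',x,y,.074)
for p,x,y in [((88,40),h,h),((168,44),h,-h),((163,122),-h,-h),((82,113),-h,h)]: a(t,T(*p),'f',x,y,.084)
a(s,S(590,518),'l',-.17,.038,.016);a(s,S(678,420),'l',-.17,-.038,.016);a(s,S(57,203),'l',.17,.038,.016)
a(t,T(45,510),'l',-.17,.038,.008);a(t,T(154,516),'l',-.17,-.038,.008);a(t,T(192,46),'l',.17,-.038,.016)
def loc(p,g,x,y,z):
    ox={'l':0,'n':p[3],'f':p[4]}[g]
    oy={'l':0,'n':p[5],'f':p[6]}[g]
    c,sn=np.cos(p[2]),np.sin(p[2]);X=x+ox;Y=y+oy
    return [p[0]+c*X-sn*Y,p[1]+sn*X+c*Y,z]
def res(p):
    r=[]
    for c,px,g,x,y,z in D: r+=list(proj(c,loc(p,g,x,y,z))[0]-px)
    return np.r_[r,np.array(p[5:])*300]
f=least_squares(res,[.6,.1,0,-.1,.12,0,0],loss='soft_l1')
p=f.x;print(np.round(p,4));print(np.round(res(p),1).reshape(-1,2)[:20] if 0 else np.round(res(p),1))
print('near',loc(p,'n',0,0,.039),'far',loc(p,'f',0,0,.044))
# canister pivot
piv=p[3]+h+.070*np.tan(np.radians(35));print('pivot lane x',piv, 'gap', p[4]-h-piv)
z=np.array([-np.sin(np.radians(35)),0,np.cos(np.radians(35))]);xx=np.array([z[2],0,-z[0]])
base=np.array([piv,0,.004])
cc=base+xx*h+z*.05;mm=base+xx*h+z*.125
for n,q in (('center',cc),('mouth',mm)):
    w=loc(p,'l',*q);print(n,w,proj(t,w),proj(s,w), 'top crop',(proj(t,w)-[190,100])*4.5,'side crop',(proj(s,w)-[130,160])*5.5)
# lid
L1=hit(t,270+432/6,125+138/6,.030);L2=hit(s,220+192/5.4,85+190/5.4,.030);print('lid',L1,L2)
E
python3 fit.py
```

```text
[ 5.837e-01  1.042e-01 -9.700e-02 -1.108e-01  1.220e-01 -5.000e-04
  1.200e-03]
[-0.4  0.  -0.2 -0.6  1.3 -0.  -0.1 -1.2 -0.1 -0.6  1.2 -0.6  0.6 -1.4
 -0.  -0.7 -0.8  0.4 -0.8  0.  -0.7 -0.6 -0.4 -0.3 -0.8  0.1 -1.1  0.9
 -0.1  1.7  0.6 -0.7  0.2  0.2  0.3 -0.6 -0.2 -0.1 -0.2 -0.3 -0.2  0.4]
near [np.float64(0.47340925680701207), np.float64(0.11446021511197522), 0.039] far [np.float64(0.7052445270603815), np.float64(0.09362230543623769), 0.044]
pivot lane x -0.033758825426430265 gap 0.12774899905187026
center [np.float64(0.5443966045449116), np.float64(0.10807572079450298), np.float64(0.06101774243227888)] [[213.67966864 170.8841975 ]] [[205.25039253 212.69917056]] top crop [[106.55850888 318.97888874]] side crop [[413.8771589  289.84543808]]
mouth [np.float64(0.5015806858191266), np.float64(0.11224290816292569), np.float64(0.12245414575395326)] [[210.06793945 182.70265579]] [[216.64215609 206.14615266]] top crop [[ 90.30572753 372.16195105]] side crop [[476.53185848 253.80383964]]
lid [ 0.61380471 -0.29801632  0.03      ] [ 0.61634509 -0.29598784  0.03      ]
```

The fit agrees: the predicted mouth lands on the dark opening in both views (top crop 91,373; side crop 472,255). The lane yaw is -0.097 and the canister centre is about (0.544, 0.108, 0.061). Next I plan the approach.

```bash
cat > plan.py <<'E'
from h import *
YAW=-0.097; LO=np.array([.5837,.1042])
def tool(yaw,tilt=0.):
    # tilt: tool z leans toward +lane x by tilt
    Rz=R.from_euler('z',yaw).as_matrix()
    z=np.array([np.sin(tilt),0,-np.cos(tilt)]);x=np.array([np.cos(tilt),0,np.sin(tilt)]);y=np.cross(z,x)
    return Rz@np.c_[x,y,z]
def lane(x,y,z):
    c,s=np.cos(YAW),np.sin(YAW);return np.array([LO[0]+c*x-s*y,LO[1]+s*x+c*y,z])
def plan(P,Rt,n=None,start=None):
    if start is None:
        o=get_obs();p0=o['eef_pos'];R0=q2R(o['eef_rot'])
    else: p0,R0=start
    rv=R.from_matrix(R0.T@Rt).as_rotvec()
    d=np.linalg.norm(P-p0);an=np.linalg.norm(rv)
    k=int(np.ceil(max(d/.045,an/.135,1)));n=max(n or 1,k)
    out=[];cur=p0.copy();Rc=R0.copy()
    for i in range(n):
        tgt=p0+(P-p0)*(i+1)/n
        dl=np.round(Rc.T@(tgt-cur)*100,2);dr=np.round(rv/n,4)
        out.append('{"delta_pos":[%g,%g,%g],"rotation":[%g,%g,%g]}'%(*dl,*dr))
        cur=cur+Rc@dl/100;Rc=Rc@R.from_rotvec(dr).as_matrix()
    print('n',n,'dist',d,'ang',an)
    for i in range(0,n,10): print('['+','.join(out[i:i+10])+']')
    return cur,Rc
def st():
    o=get_obs();print('t %.2f'%o['time_s'],'p',np.round(o['eef_pos'],4),'rot x',np.round(q2R(o['eef_rot'])[:,0],4),'z',np.round(q2R(o['eef_rot'])[:,2],4),'F',np.round(o['wrist_force'],1),'T',np.round(o['torque'],2),'op',round(o['opening'],3),'q',np.round(o['q'],3))
E
python3 - <<'E'
from plan import *
a=np.radians(35);Rt=tool(YAW,a);z=Rt[:,2]
g=np.array([.5444,.1081,.0610])-z*.014
print('grasp',g,'pre',g-z*.11)
plan(g-z*.11,Rt,n=20)
E
```

```text
grasp [0.53640768 0.1088777  0.07246813] pre [0.47361086 0.11498816 0.16257485]
n 20 dist 0.7145563373527628 ang 0.7520939344823268
[{"delta_pos":[2.42,-2.6,0.34],"rotation":[-0.0069,0.03,0.0216]},{"delta_pos":[2.35,-2.66,0.4],"rotation":[-0.0069,0.03,0.0216]},{"delta_pos":[2.29,-2.71,0.45],"rotation":[-0.0069,0.03,0.0216]},{"delta_pos":[2.21,-2.77,0.5],"rotation":[-0.0069,0.03,0.0216]},{"delta_pos":[2.13,-2.81,0.54],"rotation":[-0.0069,0.03,0.0216]},{"delta_pos":[2.06,-2.86,0.59],"rotation":[-0.0069,0.03,0.0216]},{"delta_pos":[1.97,-2.92,0.62],"rotation":[-0.0069,0.03,0.0216]},{"delta_pos":[1.89,-2.95,0.67],"rotation":[-0.0069,0.03,0.0216]},{"delta_pos":[1.81,-3,0.7],"rotation":[-0.0069,0.03,0.0216]},{"delta_pos":[1.72,-3.05,0.73],"rotation":[-0.0069,0.03,0.0216]}]
[{"delta_pos":[1.63,-3.08,0.76],"rotation":[-0.0069,0.03,0.0216]},{"delta_pos":[1.54,-3.13,0.79],"rotation":[-0.0069,0.03,0.0216]},{"delta_pos":[1.45,-3.16,0.81],"rotation":[-0.0069,0.03,0.0216]},{"delta_pos":[1.36,-3.2,0.83],"rotation":[-0.0069,0.03,0.0216]},{"delta_pos":[1.26,-3.24,0.84],"rotation":[-0.0069,0.03,0.0216]},{"delta_pos":[1.17,-3.26,0.86],"rotation":[-0.0069,0.03,0.0216]},{"delta_pos":[1.07,-3.3,0.88],"rotation":[-0.0069,0.03,0.0216]},{"delta_pos":[0.97,-3.32,0.88],"rotation":[-0.0069,0.03,0.0216]},{"delta_pos":[0.87,-3.35,0.88],"rotation":[-0.0069,0.03,0.0216]},{"delta_pos":[0.78,-3.37,0.89],"rotation":[-0.0069,0.03,0.0216]}]
```

```bash
python3 -m inch '[{"delta_pos":[2.4,-2.6,0.3],"rotation":[-0.007,0.03,0.022]},{"delta_pos":[2.4,-2.7,0.4],"rotation":[-0.007,0.03,0.022]},{"delta_pos":[2.3,-2.7,0.4],"rotation":[-0.007,0.03,0.022]},{"delta_pos":[2.2,-2.8,0.5],"rotation":[-0.007,0.03,0.022]},{"delta_pos":[2.1,-2.8,0.5],"rotation":[-0.007,0.03,0.022]},{"delta_pos":[2.1,-2.9,0.6],"rotation":[-0.007,0.03,0.022]},{"delta_pos":[2,-2.9,0.6],"rotation":[-0.007,0.03,0.022]},{"delta_pos":[1.9,-3,0.7],"rotation":[-0.007,0.03,0.022]},{"delta_pos":[1.8,-3,0.7],"rotation":[-0.007,0.03,0.022]},{"delta_pos":[1.7,-3,0.7],"rotation":[-0.007,0.03,0.022]}]' 8.5
python3 - <<'E'
from plan import *
st()
a=np.radians(35);Rt=tool(YAW,a);z=Rt[:,2]
g=np.array([.5444,.1081,.0610])-z*.014
plan(g-z*.11,Rt,n=10)
E
```

```text
time_s: 1.25
eef_pos: [0.3361, -0.211, 0.198]
eef_rot: [0.008, 0.986, 0.062, 0.154]
wrist_force: [0.5, -0.1, 0.1]
opening: 0.992
t 1.25 p [ 0.3361 -0.211   0.198 ] rot x [0.9451 0.125  0.3018] z [ 0.3039  0.0024 -0.9527] F [ 0.5 -0.1  0.1] T [-0.02  0.16 -0.05] op 0.992 q [-1.102 -0.423  2.246  0.297  1.194  0.25 ]
n 10 dist 0.3555701102600785 ang 0.37167955167254657
[{"delta_pos":[1.6,-3.08,0.76],"rotation":[-0.0065,0.0299,0.0211]},{"delta_pos":[1.51,-3.12,0.79],"rotation":[-0.0065,0.0299,0.0211]},{"delta_pos":[1.42,-3.16,0.82],"rotation":[-0.0065,0.0299,0.0211]},{"delta_pos":[1.33,-3.19,0.83],"rotation":[-0.0065,0.0299,0.0211]},{"delta_pos":[1.24,-3.22,0.85],"rotation":[-0.0065,0.0299,0.0211]},{"delta_pos":[1.14,-3.26,0.87],"rotation":[-0.0065,0.0299,0.0211]},{"delta_pos":[1.05,-3.28,0.88],"rotation":[-0.0065,0.0299,0.0211]},{"delta_pos":[0.95,-3.31,0.88],"rotation":[-0.0065,0.0299,0.0211]},{"delta_pos":[0.85,-3.33,0.89],"rotation":[-0.0065,0.0299,0.0211]},{"delta_pos":[0.76,-3.36,0.9],"rotation":[-0.0065,0.0299,0.0211]}]
```

```bash
python3 -m inch '[{"delta_pos":[1.6,-3.1,0.8],"rotation":[-0.006,0.03,0.021]},{"delta_pos":[1.5,-3.1,0.8],"rotation":[-0.006,0.03,0.021]},{"delta_pos":[1.4,-3.2,0.8],"rotation":[-0.006,0.03,0.021]},{"delta_pos":[1.3,-3.2,0.8],"rotation":[-0.006,0.03,0.021]},{"delta_pos":[1.2,-3.2,0.8],"rotation":[-0.006,0.03,0.021]},{"delta_pos":[1.1,-3.3,0.9],"rotation":[-0.006,0.03,0.021]},{"delta_pos":[1.1,-3.3,0.9],"rotation":[-0.006,0.03,0.021]},{"delta_pos":[1,-3.3,0.9],"rotation":[-0.006,0.03,0.021]},{"delta_pos":[0.9,-3.3,0.9],"rotation":[-0.007,0.03,0.021]},{"delta_pos":[0.8,-3.3,0.9],"rotation":[-0.007,0.03,0.021]}]'
cat > snap.py <<'E'
import sys
from plan import *
st();o=get_obs();c=camera('wrist');cv2.imwrite(sys.argv[1],c['color'][...,::-1])
E
python3 snap.py pics/w1.png
python3 - <<'E'
from plan import *
a=np.radians(35);Rt=tool(YAW,a);z=Rt[:,2]
g=np.array([.5444,.1081,.0610])-z*.014
plan(g-z*.11,Rt)
E
```

```text
time_s: 2.25
eef_pos: [0.4701, 0.1081, 0.164]
eef_rot: [0.014, 0.954, -0.043, 0.297]
wrist_force: [2.1, -2.3, -0.3]
opening: 0.997
t 2.25 p [0.4701 0.1081 0.164 ] rot x [ 0.8195 -0.0737  0.5684] z [ 0.566  -0.0513 -0.8228] F [ 2.1 -2.3 -0.3] T [-0.04  0.26 -0.08] op 0.997 q [ 0.023 -0.302  2.334 -0.132  0.512  1.778]
n 1 dist 0.00538848163538054 ang 0.00796090149059463
[{"delta_pos":[0.19,-0.45,0.23],"rotation":[-0.0054,0.0058,0.0007]}]
```

View pics/w1.png

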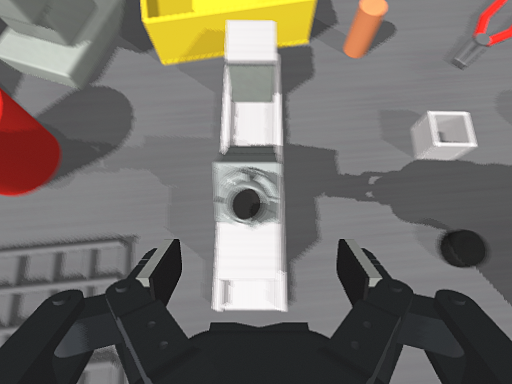

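The wrist view shows the canister's mouth at (247,204), between the jaws and slightly left of centre, with the tins in line behind it.

```bash
python3 -m inch '[{"delta_pos":[0.1,-0.2,0.1],"rotation":[-0.005,0.005,0]}, {"delta_pos":[0,0,0],"rotation":[0,0,0]}]'
python3 - <<'E'
from plan import *
st();o=get_obs();c=camera('wrist');cv2.imwrite('pics/w2.png',c['color'][...,::-1])
crop(c['color'],190,130,310,320,3,'pics/w2c.png')
m=np.array([.50158,.11224,.12245]);print(proj(c,m,o), (proj(c,m,o)-[190,130])*3)
h=.028
for x in(-h,h):
  for y in(-h,h): print('near tin',(proj(c,lane(-.1108+x,y,.074),o)-[190,130])*3,'far',(proj(c,lane(.122+x,y,.084),o)-[190,130])*3)
a=np.radians(35);Rt=tool(YAW,a);z=Rt[:,2]
g=np.array([.5444,.1081,.0610])-z*.014
plan(g,Rt,6)
E
```

```text
time_s: 2.5
eef_pos: [0.4709, 0.1088, 0.163]
eef_rot: [0.016, 0.953, -0.043, 0.298]
wrist_force: [0.1, -0.2, 0.2]
opening: 0.993
t 2.50 p [0.4709 0.1088 0.163 ] rot x [ 0.8188 -0.0718  0.5696] z [ 0.5668 -0.0569 -0.8219] F [ 0.1 -0.2  0.2] T [0.02 0.26 0.05] op 0.993 q [ 0.031 -0.295  2.331 -0.154  0.508  1.804]
[[250.83594152 208.77149735]] [[182.50782455 236.31449205]]
near tin [[279.39088839 464.0705796 ]] far [[ 267.72232595 -205.85276459]]
near tin [[ 87.65757479 463.15381739]] far [[ 115.0960969 -207.2295514]]
near tin [[275.27171705 274.76281794]] far [[ 265.21232428 -323.35924771]]
near tin [[ 96.60610727 273.69141002]] far [[ 120.55675718 -324.76951641]]
n 6 dist 0.11188617870795844 ang 0.00849529221339814
[{"delta_pos":[0.03,-0.12,1.86],"rotation":[0.0004,0.0007,0.0011]},{"delta_pos":[0.03,-0.12,1.86],"rotation":[0.0004,0.0007,0.0011]},{"delta_pos":[0.02,-0.12,1.86],"rotation":[0.0004,0.0007,0.0011]},{"delta_pos":[0.03,-0.12,1.86],"rotation":[0.0004,0.0007,0.0011]},{"delta_pos":[0.02,-0.12,1.86],"rotation":[0.0004,0.0007,0.0011]},{"delta_pos":[0.02,-0.11,1.86],"rotation":[0.0004,0.0007,0.0011]}]
```

View pics/w2c.png

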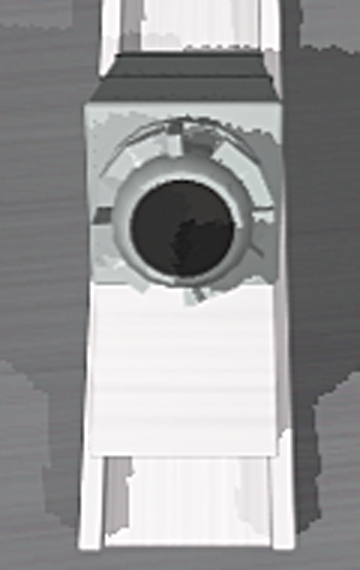

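Prediction and image agree to about 2 mm (mouth at crop 182,229 against predicted 182,236). Going in.

```bash
python3 -m inch '[{"delta_pos":[0,-0.2,1.9],"rotation":[0,0,0.003]},{"delta_pos":[0,-0.2,1.9],"rotation":[0,0,0.003]},{"delta_pos":[0,-0.1,1.9],"rotation":[0,0,0]},{"delta_pos":[0,-0.1,1.9],"rotation":[0,0,0]},{"delta_pos":[0,-0.1,1.8],"rotation":[0,0,0]},{"delta_pos":[0,0,1.5],"rotation":[0,0,0]},{"delta_pos":[0,0,0],"rotation":[0,0,0]}]'
python3 - <<'E'
from plan import *
st()
a=np.radians(35);Rt=tool(YAW,a);z=Rt[:,2]
g=np.array([.5444,.1081,.0610])-z*.014
plan(g,Rt,1)
o=get_obs();c=camera('wrist');cv2.imwrite('pics/w3.png',c['color'][...,::-1])
E
```

```text
time_s: 3.25
eef_pos: [0.5337, 0.1071, 0.0727]
eef_rot: [0.016, 0.953, -0.048, 0.297]
wrist_force: [-0.5, -0.2, -0.5]
opening: 0.996
t 3.25 p [0.5337 0.1071 0.0727] rot x [ 0.8186 -0.0813  0.5685] z [ 0.5654 -0.0595 -0.8226] F [-0.5 -0.2 -0.5] T [0.05 0.28 0.01] op 0.996 q [ 0.023  0.092  2.234 -0.329  0.227  1.992]
n 1 dist 0.003222525923054492 ang 0.007729026773196739
[{"delta_pos":[0.19,-0.2,0.16],"rotation":[0.0044,0.0061,-0.0016]}]
```

View pics/w3.png

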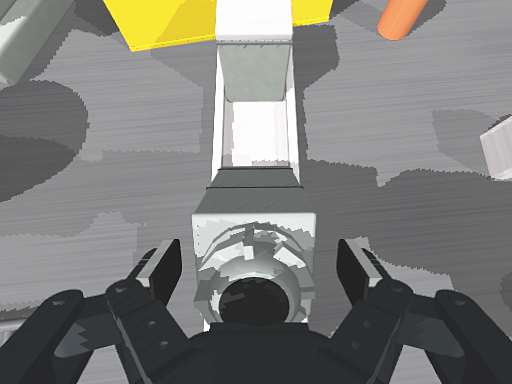

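```bash
python3 -m inch '[{"delta_pos":[0.2,-0.1,0.1],"rotation":[0,0.003,0]},{"delta_pos":[0,0,0],"rotation":[0,0,0]}]'; python3 -c "
from plan import *;st()"; python3 -m inch '[{"delta_pos":[0,0,0],"rotation":[0,0,0]},{"delta_pos":[0,0,0],"rotation":[0,0,0]},{"delta_pos":[0,0,0],"rotation":[0,0,0]},{"delta_pos":[0,0,0],"rotation":[0,0,0]},{"delta_pos":[0,0,0],"rotation":[0,0,0]}]' 4.6;  python3 -m inch '[{"delta_pos":[0,0,0],"rotation":[0,0,0]},{"delta_pos":[0,0,0],"rotation":[0,0,0]},{"delta_pos":[0,0,0],"rotation":[0,0,0]}]'; python3 -c "
from plan import *;st()"
```

```text
time_s: 3.5
eef_pos: [0.5367, 0.1091, 0.0754]
eef_rot: [0.016, 0.952, -0.047, 0.301]
wrist_force: [-0.9, 0.9, 0.2]
opening: 0.995
t 3.50 p [0.5367 0.1091 0.0754] rot x [ 0.8146 -0.0799  0.5746] z [ 0.5716 -0.0585 -0.8185] F [-0.9  0.9  0.2] T [0.01 0.24 0.01] op 0.995 q [ 0.028  0.091  2.23  -0.34   0.225  2.006]
time_s: 4.0
eef_pos: [0.5364, 0.1094, 0.075]
eef_rot: [0.016, 0.952, -0.047, 0.301]
wrist_force: [-2.5, -0.4, 5.3]
opening: 0.65
time_s: 4.3
eef_pos: [0.5365, 0.1094, 0.0751]
eef_rot: [0.016, 0.952, -0.047, 0.301]
wrist_force: [-3.1, 0.2, 4.8]
opening: 0.642
t 4.30 p [0.5365 0.1094 0.0751] rot x [ 0.815  -0.0793  0.5741] z [ 0.5711 -0.0581 -0.8188] F [-3.1  0.2  4.8] T [-0.03  0.33 -0.02] op 0.642 q [ 0.028  0.092  2.23  -0.34   0.225  2.006]
```

```bash
python3 - <<'E'
from plan import *
o=get_obs();p0,R0=o['eef_pos'],q2R(o['eef_rot'])
a=plan(p0+[0.002,0,.008],R0,2)
b=plan(lane(0.002,0,.080),tool(YAW,0),10,start=a)
E
```

```text
n 2 dist 0.00824621125123533 ang 0.0
[{"delta_pos":[0.31,-0.01,-0.27],"rotation":[0,0,0]},{"delta_pos":[0.31,-0.01,-0.27],"rotation":[0,0,0]}]
n 10 dist 0.04765081175496695 ang 0.611472177882815
[{"delta_pos":[0.37,0.01,0.3],"rotation":[0.0002,-0.0611,-0.0001]},{"delta_pos":[0.39,0,0.27],"rotation":[0.0002,-0.0611,-0.0001]},{"delta_pos":[0.41,0.01,0.25],"rotation":[0.0002,-0.0611,-0.0001]},{"delta_pos":[0.42,0.01,0.23],"rotation":[0.0002,-0.0611,-0.0001]},{"delta_pos":[0.43,0.01,0.2],"rotation":[0.0002,-0.0611,-0.0001]},{"delta_pos":[0.44,0.01,0.17],"rotation":[0.0002,-0.0611,-0.0001]},{"delta_pos":[0.46,0,0.14],"rotation":[0.0002,-0.0611,-0.0001]},{"delta_pos":[0.46,0.01,0.12],"rotation":[0.0002,-0.0611,-0.0001]},{"delta_pos":[0.47,0.01,0.09],"rotation":[0.0002,-0.0611,-0.0001]},{"delta_pos":[0.47,0.01,0.06],"rotation":[0.0002,-0.0611,-0.0001]}]
```

```bash
python3 -m inch '[{"delta_pos":[0.31,0,-0.27],"rotation":[0,0,0]},{"delta_pos":[0.31,0,-0.27],"rotation":[0,0,0]},{"delta_pos":[0,0,0],"rotation":[0,0,0]}]'; python3 -c "
from plan import *;st()"
python3 -m inch '[{"delta_pos":[0.37,0,0.3],"rotation":[0,-0.061,0]},{"delta_pos":[0.39,0,0.27],"rotation":[0,-0.061,0]},{"delta_pos":[0.41,0,0.25],"rotation":[0,-0.061,0]},{"delta_pos":[0.42,0,0.23],"rotation":[0,-0.061,0]},{"delta_pos":[0.43,0,0.2],"rotation":[0,-0.061,0]}]'; python3 -c "
from plan import *;st();plan(lane(0.002,0,.080),tool(YAW,0),5)"
```

```text
time_s: 4.6
eef_pos: [0.5382, 0.1091, 0.0827]
eef_rot: [0.016, 0.953, -0.047, 0.3]
wrist_force: [0.2, -0.5, -3.3]
opening: 0.642
t 4.60 p [0.5382 0.1091 0.0827] rot x [ 0.8156 -0.0796  0.5732] z [ 0.5702 -0.0583 -0.8194] F [ 0.2 -0.5 -3.3] T [0.07 0.66 0.02] op 0.642 q [ 0.027  0.075  2.224 -0.307  0.247  1.972]
time_s: 5.1
eef_pos: [0.5618, 0.1067, 0.0806]
eef_rot: [0.008, 0.987, -0.049, 0.15]
wrist_force: [0.1, -0.5, -3.7]
opening: 0.644
t 5.10 p [0.5618 0.1067 0.0806] rot x [ 0.95   -0.0935  0.2978] z [ 0.2962 -0.0312 -0.9546] F [ 0.1 -0.5 -3.7] T [-0.02  0.36 -0.02] op 0.644 q [-0.002  0.201  1.961 -0.049  0.679  1.7  ]
n 5 dist 0.024094850757438502 ang 0.3024179030903826
[{"delta_pos":[0.46,0.01,0.15],"rotation":[0.0004,-0.0605,-0.0003]},{"delta_pos":[0.46,0,0.13],"rotation":[0.0004,-0.0605,-0.0003]},{"delta_pos":[0.47,0.01,0.1],"rotation":[0.0004,-0.0605,-0.0003]},{"delta_pos":[0.48,0.01,0.07],"rotation":[0.0004,-0.0605,-0.0003]},{"delta_pos":[0.48,0,0.04],"rotation":[0.0004,-0.0605,-0.0003]}]
```

```bash
python3 -m inch '[{"delta_pos":[0.46,0,0.15],"rotation":[0,-0.06,0]},{"delta_pos":[0.46,0,0.13],"rotation":[0,-0.06,0]},{"delta_pos":[0.47,0,0.1],"rotation":[0,-0.06,0]},{"delta_pos":[0.48,0,0.07],"rotation":[0,-0.06,0]},{"delta_pos":[0.48,0,0.04],"rotation":[0,-0.06,0]},{"delta_pos":[0,0,0],"rotation":[0,0,0]}]'; python3 -c "
from plan import *;st();plan(lane(0.002,0,.080),tool(YAW,0),1)
for n in('side','top'):
  c=camera(n)
  cv2.imwrite('pics/%s1.png'%n,c['color'][...,::-1])
  crop(c['color'],*((120,110,270,270,4) if n=='side' else (180,90,270,225,4)),'pics/%s1c.png'%n)
c=camera('wrist');cv2.imwrite('pics/w4.png',c['color'][...,::-1])
"
```

```text
time_s: 5.7
eef_pos: [0.5878, 0.1037, 0.0801]
eef_rot: [0.001, 0.999, -0.05, 0.003]
wrist_force: [1.1, 0.4, -2.9]
opening: 0.649
t 5.70 p [0.5878 0.1037 0.0801] rot x [ 0.995  -0.0993  0.0064] z [ 0.0062 -0.0028 -1.    ] F [ 1.1  0.4 -2.9] T [ 0.02 -0.03  0.03] op 0.649 q [-0.023  0.399  1.664 -0.003  1.073  1.649]
n 1 dist 0.002156590200509162 ang 0.007192544466231774
[{"delta_pos":[-0.22,-0.01,0.01],"rotation":[0.0021,-0.0064,-0.0025]}]
```

View pics/side1c.png

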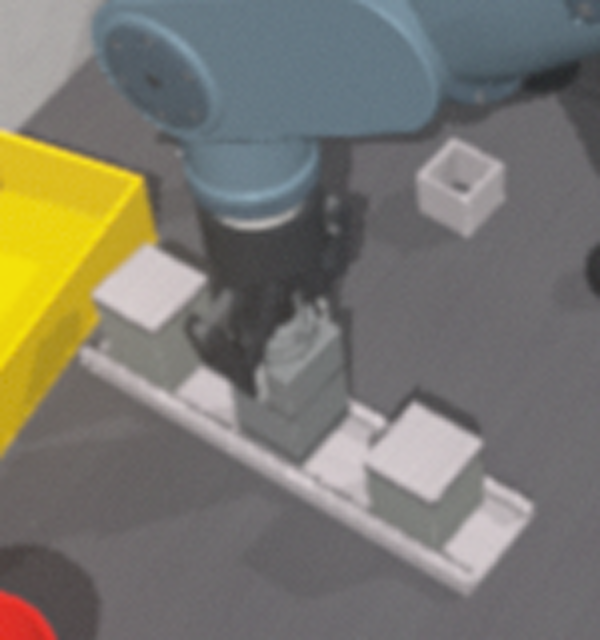

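View pics/w4.png

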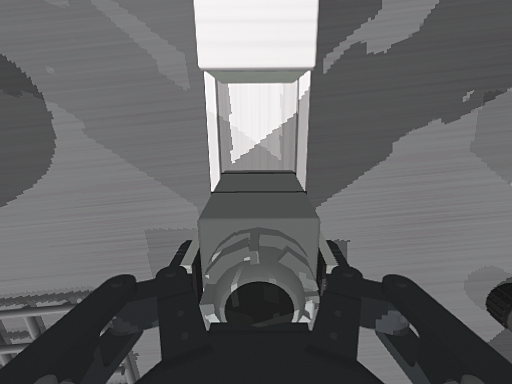

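The canister hangs upright between the tins: side crop, base corner at about (300,465), edges vertical. Lowering it.

```bash
python3 -m inch '[{"delta_pos":[-0.1,0,0.1],"rotation":[0.002,-0.006,-0.002]},{"delta_pos":[0,0,0.1],"rotation":[0,0,0]},{"delta_pos":[0,0,0.1],"rotation":[0,0,0]},{"delta_pos":[0,0,0],"rotation":[0,0,0]}]';python3 -m inch '[{"delta_pos":[0,0,0.1],"rotation":[0,0,0]},{"delta_pos":[0,0,0],"rotation":[0,0,0]}]'; python3 -m inch '[{"delta_pos":[0,0,0.1],"rotation":[0,0,0]},{"delta_pos":[0,0,0],"rotation":[0,0,0]}]';python3 -m inch '[{"delta_pos":[0,0,0.05],"rotation":[0,0,0]},{"delta_pos":[0,0,0],"rotation":[0,0,0]}]';python3 -c "
from plan import *;st()"
```

```text
time_s: 6.25
eef_pos: [0.5845, 0.1045, 0.0771]
eef_rot: [0.0, 0.999, -0.048, -0.0]
wrist_force: [0.5, 0.5, -3.3]
opening: 0.65
time_s: 6.45
eef_pos: [0.5847, 0.1044, 0.0761]
eef_rot: [0.0, 0.999, -0.048, -0.0]
wrist_force: [-0.1, 0.5, -2.9]
opening: 0.646
time_s: 6.65
eef_pos: [0.5847, 0.1044, 0.075]
eef_rot: [0.0, 0.999, -0.048, -0.001]
wrist_force: [-0.8, -0.0, -3.7]
opening: 0.648
time_s: 6.85
eef_pos: [0.5848, 0.1044, 0.0746]
eef_rot: [0.0, 0.999, -0.048, -0.0]
wrist_force: [-0.5, 0.4, -3.6]
opening: 0.649
t 6.85 p [0.5848 0.1044 0.0746] rot x [ 9.953e-01 -9.660e-02 -9.000e-04] z [-9.e-04 -1.e-04 -1.e+00] F [-0.5  0.4 -3.6] T [-0.06  0.03 -0.04] op 0.649 q [-0.023  0.405  1.668 -0.     1.069  1.645]
```

```bash
for i in 1 2 3 4; do echo; done; python3 -m inch '[{"delta_pos":[0,0,0.1],"rotation":[0,0,0]},{"delta_pos":[0,0,0.1],"rotation":[0,0,0]},{"delta_pos":[0,0,0],"rotation":[0,0,0]}]';python3 -m inch '[{"delta_pos":[0,0,0.1],"rotation":[0,0,0]},{"delta_pos":[0,0,0],"rotation":[0,0,0]}]';python3 -m inch '[{"delta_pos":[0,0,0.1],"rotation":[0,0,0]},{"delta_pos":[0,0,0],"rotation":[0,0,0]}]'
```

```text
time_s: 7.15
eef_pos: [0.5846, 0.1044, 0.0724]
eef_rot: [0.0, 0.999, -0.048, -0.001]
wrist_force: [-0.5, 0.3, -3.4]
opening: 0.645
time_s: 7.35
eef_pos: [0.5849, 0.1044, 0.0721]
eef_rot: [0.0, 0.999, -0.048, -0.0]
wrist_force: [-1.0, 0.3, 0.2]
opening: 0.646
time_s: 7.55
eef_pos: [0.5851, 0.1044, 0.0721]
eef_rot: [0.0, 0.999, -0.048, -0.0]
wrist_force: [-4.6, 0.9, 8.8]
opening: 0.647
```

Seated. I'll release and check.

```bash
python3 -m inch '[{"delta_pos":[0,0,-0.1],"rotation":[0,0,0]},{"delta_pos":[0,0,0],"rotation":[0,0,0]}]'; python3 -m inch '[{"delta_pos":[0,0,0],"rotation":[0,0,0]},{"delta_pos":[0,0,0],"rotation":[0,0,0]},{"delta_pos":[0,0,0],"rotation":[0,0,0]},{"delta_pos":[0,0,0],"rotation":[0,0,0]}]' 8.5; python3 -c "
from plan import *;st()"; python3 -m inch '[{"delta_pos":[0,0,-1],"rotation":[0,0,0]},{"delta_pos":[0,0,-3],"rotation":[0,0,0]},{"delta_pos":[0,0,-4],"rotation":[0,0,0]},{"delta_pos":[0,0,-4],"rotation":[0,0,0]},{"delta_pos":[0,0,0],"rotation":[0,0,0]}]'
python3 snap.py pics/w5.png
```

```text
time_s: 7.75
eef_pos: [0.5851, 0.1044, 0.0722]
eef_rot: [0.0, 0.999, -0.048, -0.0]
wrist_force: [-2.4, -0.7, 3.2]
opening: 0.642
time_s: 8.15
eef_pos: [0.5849, 0.1044, 0.0716]
eef_rot: [0.0, 0.999, -0.048, -0.0]
wrist_force: [-0.1, -0.2, -0.2]
opening: 0.997
t 8.15 p [0.5849 0.1044 0.0716] rot x [ 9.953e-01 -9.670e-02 -7.000e-04] z [-7.e-04 -1.e-04 -1.e+00] F [-0.1 -0.2 -0.2] T [-0.03 -0.04  0.02] op 0.997 q [-0.023  0.41   1.669 -0.     1.064  1.645]
time_s: 8.65
eef_pos: [0.589, 0.1044, 0.1996]
eef_rot: [-0.0, 0.999, -0.048, 0.006]
wrist_force: [1.0, 0.4, 0.8]
opening: 1.0
t 8.65 p [0.589  0.1044 0.1996] rot x [ 0.9953 -0.0964  0.0117] z [ 1.170e-02 -3.000e-04 -9.999e-01] F [1.  0.4 0.8] T [ 0.05 -0.07 -0.01] op 1.0 q [-0.023  0.253  1.587 -0.     1.29   1.645]
```

View pics/w5.png

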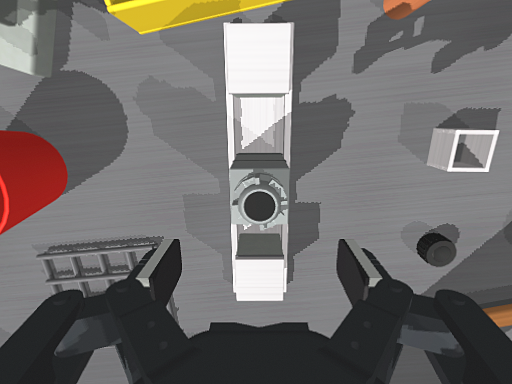

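The wrist view shows the canister standing upright between the tins, mouth at (259,206). Now I measure the mouth from all three cameras.

```bash
python3 -c "
from plan import *
o=get_obs();print(o['eef_pos'])
c=camera('wrist');crop(c['color'],220,150,300,310,3.7,'pics/w6c.png')
c2=camera('side');crop(c2['color'],120,130,270,270,4,'pics/s2c.png')
for x,y in((259,206),): print(hit(c,x,y,.129,o))
h=.028
for xx,zz in((-.1108,.074),(.122,.084)):
  for x in(-h,h):
    for y in(-h,h): print('tin',zz,(proj(c,lane(xx+x,y,zz),o)-[220,150])*3.7)
print('mouth at lane0',(proj(c,lane(0,0,.129),o)-[220,150])*3.7,(proj(c2,lane(0,0,.129))-[120,130])*4,lane(0,0,.129))
"
```

```text
[0.5874504  0.10438215 0.1963723 ]
[0.58593738 0.10480597 0.129     ]
tin 0.074 [[234.50949475 565.15178961]]
tin 0.074 [[ 58.75676632 565.1759374 ]]
tin 0.074 [[239.26540055 409.66079635]]
tin 0.074 [[ 54.28763753 409.69049191]]
tin 0.084 [[ 263.48564341 -214.34183397]]
tin 0.084 [[  31.59450842 -214.27964922]]
tin 0.084 [[ 272.5258026  -480.92882306]]
tin 0.084 [[  23.11183983 -480.84879824]]
mouth at lane0 [[147.92967068 216.24335742]] [[284.25911843 240.24462933]] [0.5837 0.1042 0.129 ]
```

View pics/w6c.png

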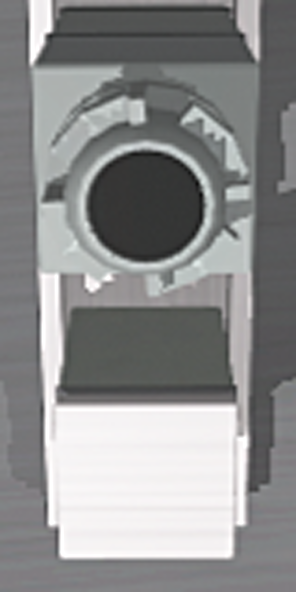

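View pics/s2c.png

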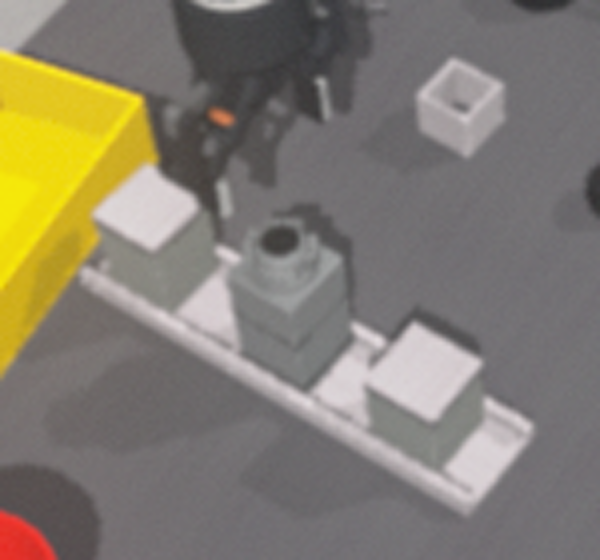

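The mouth is within about 2 mm of the lane origin. I'll store the mouth's offset in the tool frame so that camera bias cancels against the lid view, then move over the lid with the tool yawed to -1.2 to keep the jaws clear of the blue lid.

```bash
python3 - <<'E'
from plan import *
o=get_obs();c=camera('wrist');Rt=q2R(o['eef_rot'])
m=hit(c,220+144/3.7,150+206/3.7,.129,o);print('mouth wrist',m,'tool',Rt.T@(m-o['eef_pos']),'p',o['eef_pos'],o['eef_rot'])
t=camera('top')
for n,u,v,z in(('blue',270+642/6,125+180/6,.03),('wide',270+402/6,125+422/6,.02),('small',270+118/6,125+440/6,.024),('off',270+133/6,125+178/6,.04)): print(n,hit(t,u,v,z))
plan(np.array([.615,-.297,.12]),tool(-1.2,0),18)
E
```

```text
mouth wrist [0.58459077 0.10471608 0.129     ] tool [-0.00011639 -0.00032114  0.06291521] p [0.58470896 0.10439398 0.1919152 ] [ 8.26068668e-05  9.98829853e-01 -4.83616633e-02 -2.61483453e-04]
blue [ 0.58951643 -0.41113789  0.03      ]
wide [ 0.46350103 -0.27771157  0.02      ]
small [ 0.45709791 -0.12615485  0.024     ]
off [ 0.59327216 -0.13666829  0.04      ]
n 18 dist 0.4086947687275597 ang 1.103181840116716
[{"delta_pos":[0.39,2.2,0.39],"rotation":[0.0001,0.0002,0.0613]},{"delta_pos":[0.52,2.18,0.39],"rotation":[0.0001,0.0002,0.0613]},{"delta_pos":[0.66,2.14,0.39],"rotation":[0.0001,0.0002,0.0613]},{"delta_pos":[0.78,2.09,0.39],"rotation":[0.0001,0.0002,0.0613]},{"delta_pos":[0.92,2.04,0.39],"rotation":[0.0001,0.0002,0.0613]},{"delta_pos":[1.03,1.99,0.39],"rotation":[0.0001,0.0002,0.0613]},{"delta_pos":[1.16,1.91,0.39],"rotation":[0.0001,0.0002,0.0613]},{"delta_pos":[1.27,1.84,0.39],"rotation":[0.0001,0.0002,0.0613]},{"delta_pos":[1.38,1.76,0.39],"rotation":[0.0001,0.0002,0.0613]},{"delta_pos":[1.48,1.68,0.39],"rotation":[0.0001,0.0002,0.0613]}]
[{"delta_pos":[1.59,1.57,0.39],"rotation":[0.0001,0.0002,0.0613]},{"delta_pos":[1.67,1.48,0.39],"rotation":[0.0001,0.0002,0.0613]},{"delta_pos":[1.77,1.38,0.39],"rotation":[0.0001,0.0002,0.0613]},{"delta_pos":[1.85,1.26,0.39],"rotation":[0.0001,0.0002,0.0613]},{"delta_pos":[1.92,1.14,0.39],"rotation":[0.0001,0.0002,0.0613]},{"delta_pos":[1.98,1.03,0.39],"rotation":[0.0001,0.0002,0.0613]},{"delta_pos":[2.05,0.9,0.39],"rotation":[0.0001,0.0002,0.0613]},{"delta_pos":[2.1,0.78,0.39],"rotation":[0.0001,0.0002,0.0613]}]
```

The arm was still settling in that frame, so I'll re-measure at rest.

```bash
python3 - <<'E'
from plan import *
o=get_obs();c=camera('wrist');o2=get_obs();print(o['eef_pos'],o2['eef_pos'])
crop(c['color'],220,150,300,310,3.7,'pics/w7c.png')
np.save('w7.npy',np.r_[o['eef_pos'],o['eef_rot']])
h=.028
for x in(-h,h):
    for y in(-h,h): print('tin',(proj(c,lane(-.1108+x,y,.074),o)-[220,150])*3.7)
print((proj(c,lane(0,0,.129),o)-[220,150])*3.7)
E
```

```text
[0.58384678 0.1044018  0.19026723] [0.58379786 0.10437916 0.19002903]
tin [[234.92143719 562.15113949]]
tin [[ 55.89032803 562.29953713]]
tin [[239.95846514 404.55883614]]
tin [[ 50.96795705 404.69719405]]
[[146.35585806 207.73834996]]
```

View pics/w7c.png

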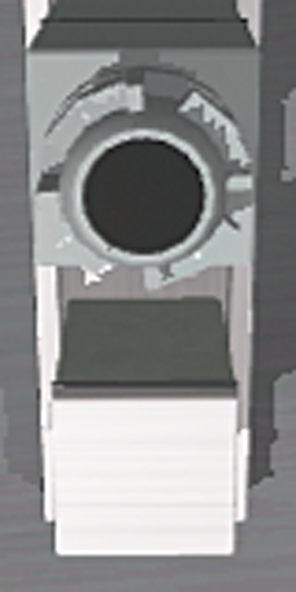

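```bash
python3 - <<'E'
from plan import *
w=np.load('w7.npy');o={'eef_pos':w[:3],'eef_rot':w[3:]};c=camera('wrist')
m=hit(c,220+144/3.7,150+195.5/3.7,.129,o);print('mouth wrist',m,'tool',q2R(w[3:]).T@(m-w[:3]))
E
python3 -m inch '[{"delta_pos":[0.4,2.2,0.4],"rotation":[0,0,0.061]},{"delta_pos":[0.5,2.2,0.4],"rotation":[0,0,0.061]},{"delta_pos":[0.7,2.1,0.4],"rotation":[0,0,0.061]},{"delta_pos":[0.8,2.1,0.4],"rotation":[0,0,0.061]},{"delta_pos":[0.9,2,0.4],"rotation":[0,0,0.061]},{"delta_pos":[1,2,0.4],"rotation":[0,0,0.061]},{"delta_pos":[1.2,1.9,0.4],"rotation":[0,0,0.061]},{"delta_pos":[1.3,1.8,0.4],"rotation":[0,0,0.061]},{"delta_pos":[1.4,1.8,0.4],"rotation":[0,0,0.061]},{"delta_pos":[1.5,1.7,0.4],"rotation":[0,0,0.061]}]'
python3 -m inch '[{"delta_pos":[1.6,1.6,0.4],"rotation":[0,0,0.061]},{"delta_pos":[1.7,1.5,0.4],"rotation":[0,0,0.061]},{"delta_pos":[1.8,1.4,0.4],"rotation":[0,0,0.061]},{"delta_pos":[1.9,1.3,0.4],"rotation":[0,0,0.061]},{"delta_pos":[1.9,1.1,0.4],"rotation":[0,0,0.061]},{"delta_pos":[2,1,0.4],"rotation":[0,0,0.061]},{"delta_pos":[2,0.9,0.4],"rotation":[0,0,0.061]},{"delta_pos":[2.1,0.8,0.4],"rotation":[0,0,0.061]},{"delta_pos":[0,0,0],"rotation":[0,0,0]},{"delta_pos":[0,0,0],"rotation":[0,0,0]}]'
python3 - <<'E'
from plan import *
st();plan(np.array([.615,-.297,.093]),tool(-1.2,0),3)
E
```

```text
mouth wrist [0.58657898 0.10443719 0.129     ] tool [ 0.0029294  -0.00032286  0.06125728]
time_s: 10.0
eef_pos: [0.6029, -0.1195, 0.1503]
eef_rot: [0.0, 0.938, -0.347, -0.001]
wrist_force: [0.2, 0.1, -0.1]
opening: 0.993
time_s: 11.0
eef_pos: [0.6175, -0.2978, 0.1183]
eef_rot: [0.0, 0.827, -0.563, -0.002]
wrist_force: [0.4, 0.9, -1.0]
opening: 0.992
t 11.00 p [ 0.6175 -0.2978  0.1183] rot x [ 0.3671 -0.9302 -0.0025] z [-0.0027  0.0016 -1.    ] F [ 0.4  0.9 -1. ] T [-0.07 -0.04 -0.01] op 0.992 q [-0.622  0.529  1.387 -0.     1.229  2.144]
n 3 dist 0.025410954365734886 ang 0.005982689767034779
[{"delta_pos":[-0.05,0.07,0.84],"rotation":[0.0007,0.0008,0.0017]},{"delta_pos":[-0.06,0.06,0.85],"rotation":[0.0007,0.0008,0.0017]},{"delta_pos":[-0.05,0.07,0.84],"rotation":[0.0007,0.0008,0.0017]}]
```

```bash
python3 -m inch '[{"delta_pos":[0,0,0.9],"rotation":[0,0,0.002]},{"delta_pos":[0,0,0.9],"rotation":[0,0,0.002]},{"delta_pos":[0,0,0.9],"rotation":[0,0,0.001]},{"delta_pos":[0,0,0],"rotation":[0,0,0]},{"delta_pos":[0,0,0],"rotation":[0,0,0]},{"delta_pos":[0,0,0],"rotation":[0,0,0]}]'
python3 - <<'E'
from plan import *
st();o=get_obs();c=camera('wrist');np.save('w8.npy',np.r_[o['eef_pos'],o['eef_rot']])
cv2.imwrite('pics/w8.png',c['color'][...,::-1]);crop(c['color'],180,130,340,270,4.5,'pics/w8c.png')
E
```

```text
time_s: 11.6
eef_pos: [0.6185, -0.298, 0.093]
eef_rot: [0.0, 0.825, -0.564, -0.0]
wrist_force: [0.2, -0.3, 0.7]
opening: 0.998
t 11.60 p [ 0.6185 -0.298   0.093 ] rot x [ 3.628e-01 -9.319e-01  3.000e-04] z [-4.e-04 -4.e-04 -1.e+00] F [ 0.2 -0.3  0.7] T [ 0.02  0.03 -0.  ] op 0.998 q [-6.210e-01  5.580e-01  1.399e+00 -1.000e-03  1.184e+00  2.149e+00]
```

View pics/w8.png

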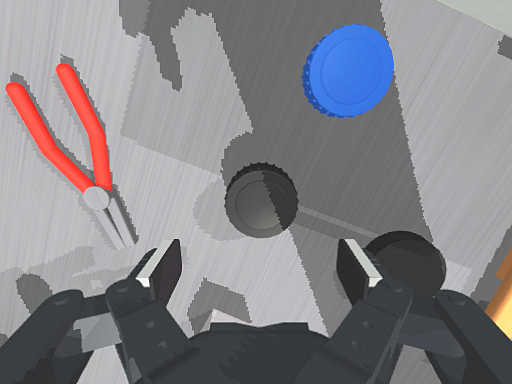

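View pics/w8c.png

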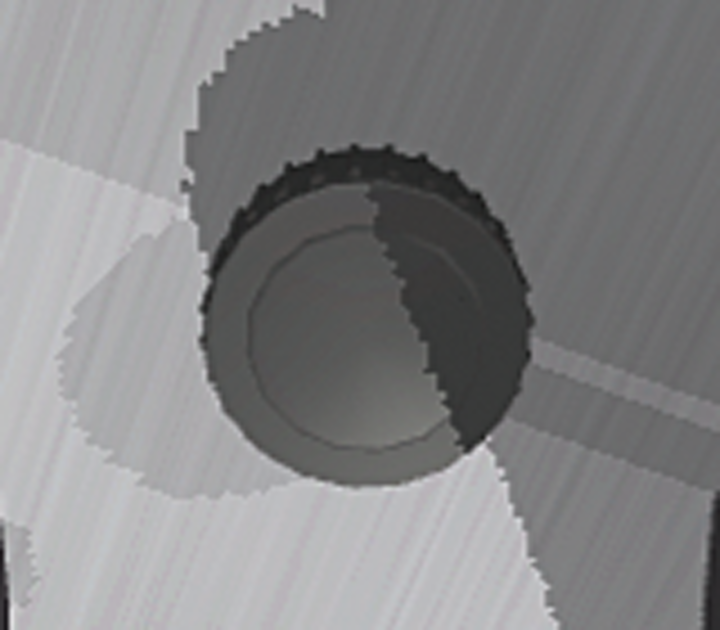

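```bash
python3 - <<'E'
from plan import *
w=np.load('w8.npy');o={'eef_pos':w[:3],'eef_rot':w[3:]};c=camera('wrist');Rt=q2R(w[3:])
f=lambda x,y:hit(c,180+x/4.5,130+y/4.5,.030,o)
m=f(366.5,335);print('lid',m,'tool',Rt.T@(m-w[:3]),'dia',np.linalg.norm(f(203,335)-f(530,335)),np.linalg.norm(f(366,182)-f(366,487)))
E
```

```text
lid [ 0.61691176 -0.29912827  0.03      ] tool [0.00042599 0.00186757 0.06302806] dia 0.059158268524170686 0.058699410156711915
```

The crop shows the lid's top, centre (366,335), diameter 59 mm, so it is the right lid. The jaw path is clear. Descending.

```bash
python3 -m inch '[{"delta_pos":[-0.13,0.2,0.5],"rotation":[0,0,0]},{"delta_pos":[0,0,2],"rotation":[0,0,0]},{"delta_pos":[0,0,2],"rotation":[0,0,0]},{"delta_pos":[0,0,2],"rotation":[0,0,0]},{"delta_pos":[0,0,1.6],"rotation":[0,0,0]},{"delta_pos":[0,0,0.5],"rotation":[0,0,0]},{"delta_pos":[0,0,0],"rotation":[0,0,0]},{"delta_pos":[0,0,0],"rotation":[0,0,0]}]'; python3 snap.py pics/w9.png
```

```text
time_s: 12.5
eef_pos: [0.6164, -0.298, 0.0076]
eef_rot: [0.0, 0.825, -0.565, 0.0]
wrist_force: [0.1, -0.3, 0.6]
opening: 0.999
t 12.50 p [ 0.6164 -0.298   0.0076] rot x [ 3.626e-01 -9.320e-01  9.000e-04] z [ 3.e-04 -9.e-04 -1.e+00] F [ 0.1 -0.3  0.6] T [ 0.03 -0.    0.01] op 0.999 q [-6.230e-01  6.680e-01  1.426e+00 -1.000e-03  1.047e+00  2.148e+00]
```

View pics/w9.png

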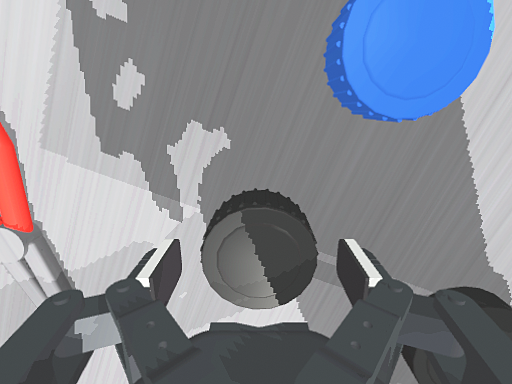

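The lid is centred between the jaws (lid centre at u≈260, jaws at 180 and 340). Down 4 mm, then close.

```bash
python3 -m inch '[{"delta_pos":[0,0,0.4],"rotation":[0,0,0]},{"delta_pos":[0,0,0],"rotation":[0,0,0]},{"delta_pos":[0,0,0],"rotation":[0,0,0]}]'; python3 -m inch '[{"delta_pos":[0,0,0],"rotation":[0,0,0]},{"delta_pos":[0,0,0],"rotation":[0,0,0]},{"delta_pos":[0,0,0],"rotation":[0,0,0]},{"delta_pos":[0,0,0],"rotation":[0,0,0]},{"delta_pos":[0,0,0],"rotation":[0,0,0]},{"delta_pos":[0,0,0],"rotation":[0,0,0]}]' 5; python3 snap.py pics/w10.png
```

```text
time_s: 12.85
eef_pos: [0.6159, -0.2975, 0.0029]
eef_rot: [0.0, 0.825, -0.565, -0.0]
wrist_force: [-0.7, 0.3, 1.0]
opening: 1.001
time_s: 13.45
eef_pos: [0.6164, -0.2979, 0.0035]
eef_rot: [0.0, 0.825, -0.565, 0.0]
wrist_force: [0.5, 0.5, 5.5]
opening: 0.683
t 13.45 p [ 0.6164 -0.2979  0.0035] rot x [ 0.3626 -0.9319  0.001 ] z [ 3.e-04 -9.e-04 -1.e+00] F [0.5 0.5 5.5] T [-0.01  0.07  0.  ] op 0.683 q [-6.230e-01  6.730e-01  1.427e+00 -1.000e-03  1.041e+00  2.148e+00]
```

View pics/w10.png

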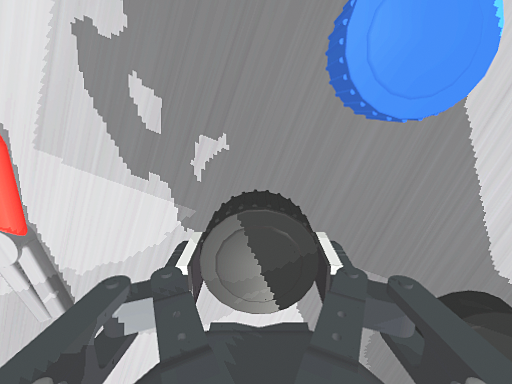

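Gripped, with the opening at 58 mm. Now lift and carry.

```bash
python3 -m inch '[{"delta_pos":[0,0,-1],"rotation":[0,0,0]},{"delta_pos":[0,0,-3],"rotation":[0,0,0]},{"delta_pos":[0,0,-4],"rotation":[0,0,0]},{"delta_pos":[0,0,-4],"rotation":[0,0,0]},{"delta_pos":[0,0,-2],"rotation":[0,0,0]},{"delta_pos":[0,0,0],"rotation":[0,0,0]}]'; python3 -c "
from plan import *
st();plan(np.array([.5854,.1042,.165]),tool(YAW,0),20)"
```

```text
time_s: 14.1
eef_pos: [0.6179, -0.2988, 0.1474]
eef_rot: [0.0, 0.825, -0.565, 0.003]
wrist_force: [0.5, -0.1, -0.9]
opening: 0.689
t 14.10 p [ 0.6179 -0.2988  0.1474] rot x [ 0.3626 -0.9319  0.0058] z [ 0.005  -0.0043 -1.    ] F [ 0.5 -0.1 -0.9] T [-0.07  0.02  0.02] op 0.689 q [-6.230e-01  4.930e-01  1.376e+00 -1.000e-03  1.266e+00  2.148e+00]
n 20 dist 0.40470208053710016 ang 1.1027166110372826
[{"delta_pos":[-1.94,-0.58,-0.1],"rotation":[0,-0.0003,-0.0551]},{"delta_pos":[-1.9,-0.68,-0.09],"rotation":[0,-0.0003,-0.0551]},{"delta_pos":[-1.86,-0.79,-0.1],"rotation":[0,-0.0003,-0.0551]},{"delta_pos":[-1.81,-0.89,-0.1],"rotation":[0,-0.0003,-0.0551]},{"delta_pos":[-1.77,-0.99,-0.09],"rotation":[0,-0.0003,-0.0551]},{"delta_pos":[-1.7,-1.09,-0.1],"rotation":[0,-0.0003,-0.0551]},{"delta_pos":[-1.64,-1.17,-0.09],"rotation":[0,-0.0003,-0.0551]},{"delta_pos":[-1.58,-1.27,-0.09],"rotation":[0,-0.0003,-0.0551]},{"delta_pos":[-1.5,-1.35,-0.1],"rotation":[0,-0.0003,-0.0551]},{"delta_pos":[-1.43,-1.43,-0.09],"rotation":[0,-0.0003,-0.0551]}]
[{"delta_pos":[-1.35,-1.51,-0.09],"rotation":[0,-0.0003,-0.0551]},{"delta_pos":[-1.26,-1.58,-0.09],"rotation":[0,-0.0003,-0.0551]},{"delta_pos":[-1.17,-1.64,-0.1],"rotation":[0,-0.0003,-0.0551]},{"delta_pos":[-1.08,-1.71,-0.09],"rotation":[0,-0.0003,-0.0551]},{"delta_pos":[-0.99,-1.77,-0.09],"rotation":[0,-0.0003,-0.0551]},{"delta_pos":[-0.88,-1.82,-0.09],"rotation":[0,-0.0003,-0.0551]},{"delta_pos":[-0.79,-1.86,-0.09],"rotation":[0,-0.0003,-0.0551]},{"delta_pos":[-0.68,-1.9,-0.09],"rotation":[0,-0.0003,-0.0551]},{"delta_pos":[-0.57,-1.94,-0.09],"rotation":[0,-0.0003,-0.0551]},{"delta_pos":[-0.47,-1.97,-0.09],"rotation":[0,-0.0003,-0.0551]}]
```

```bash
python3 -m inch '[{"delta_pos":[-1.9,-0.6,-0.1],"rotation":[0,0,-0.055]},{"delta_pos":[-1.9,-0.7,-0.1],"rotation":[0,0,-0.055]},{"delta_pos":[-1.9,-0.8,-0.1],"rotation":[0,0,-0.055]},{"delta_pos":[-1.8,-0.9,-0.1],"rotation":[0,0,-0.055]},{"delta_pos":[-1.8,-1,-0.1],"rotation":[0,0,-0.055]},{"delta_pos":[-1.7,-1.1,-0.1],"rotation":[0,0,-0.055]},{"delta_pos":[-1.6,-1.2,-0.1],"rotation":[0,0,-0.055]},{"delta_pos":[-1.6,-1.3,-0.1],"rotation":[0,0,-0.055]},{"delta_pos":[-1.5,-1.3,-0.1],"rotation":[0,0,-0.055]},{"delta_pos":[-1.4,-1.4,-0.1],"rotation":[0,0,-0.055]}]'
python3 -m inch '[{"delta_pos":[-1.4,-1.5,-0.1],"rotation":[0,0,-0.055]},{"delta_pos":[-1.3,-1.6,-0.1],"rotation":[0,0,-0.055]},{"delta_pos":[-1.2,-1.6,-0.1],"rotation":[0,0,-0.055]},{"delta_pos":[-1.1,-1.7,-0.1],"rotation":[0,0,-0.055]},{"delta_pos":[-1,-1.8,-0.1],"rotation":[0,0,-0.055]},{"delta_pos":[-0.9,-1.8,-0.1],"rotation":[0,0,-0.055]},{"delta_pos":[-0.8,-1.9,-0.1],"rotation":[0,0,-0.055]},{"delta_pos":[-0.7,-1.9,-0.1],"rotation":[0,0,-0.055]},{"delta_pos":[-0.6,-1.9,-0.1],"rotation":[0,0,-0.055]},{"delta_pos":[0,0,0],"rotation":[0,0,0]}]'
python3 -c "
from plan import *
st();plan(np.array([.5854,.1042,.16]),tool(YAW,0),2)"
```

```text
time_s: 15.1
eef_pos: [0.6005, -0.0944, 0.1529]
eef_rot: [0.0, 0.948, -0.317, -0.0]
wrist_force: [0.4, 0.3, -0.8]
opening: 0.687
time_s: 16.1
eef_pos: [0.5837, 0.089, 0.1619]
eef_rot: [-0.0, 0.997, -0.075, -0.0]
wrist_force: [-0.5, -0.2, -0.4]
opening: 0.685
t 16.10 p [0.5837 0.089  0.1619] rot x [ 9.889e-01 -1.486e-01 -8.000e-04] z [-7.e-04  6.e-04 -1.e+00] F [-0.5 -0.2 -0.4] T [-0.04  0.01  0.04] op 0.685 q [-5.000e-02  2.840e-01  1.629e+00  1.000e-03  1.229e+00  1.670e+00]
n 2 dist 0.01546006629565648 ang 0.05217082558869007
[{"delta_pos":[-0.03,-0.77,0.1],"rotation":[-0.0002,0.0004,-0.0261]},{"delta_pos":[-0,-0.76,0.09],"rotation":[-0.0002,0.0004,-0.0261]}]
```

```bash
python3 -m inch '[{"delta_pos":[0,-0.7,0.1],"rotation":[0,0,-0.026]},{"delta_pos":[0,-0.7,0.1],"rotation":[0,0,-0.026]},{"delta_pos":[0,0,0.5],"rotation":[0,0,0]},{"delta_pos":[0,0,0],"rotation":[0,0,0]},{"delta_pos":[0,0,0],"rotation":[0,0,0]},{"delta_pos":[0,0,0],"rotation":[0,0,0]}]'
python3 -c "
from plan import *
st();plan(np.array([.5854,.1042,.145]),tool(YAW,0),2)
c=camera('side');crop(c['color'],120,100,270,250,4,'pics/s3c.png')"
```

```text
time_s: 16.7
eef_pos: [0.5863, 0.0995, 0.1546]
eef_rot: [0.0, 0.999, -0.052, -0.001]
wrist_force: [0.7, -0.4, -0.3]
opening: 0.684
t 16.70 p [0.5863 0.0995 0.1546] rot x [ 0.9947 -0.1033 -0.001 ] z [-1.e-03 -2.e-04 -1.e+00] F [ 0.7 -0.4 -0.3] T [-0.02  0.05  0.06] op 0.684 q [-0.031  0.301  1.623 -0.     1.218  1.643]
n 2 dist 0.01074414107890499 ang 0.006550373452958372
[{"delta_pos":[-0.07,-0.23,0.48],"rotation":[0.0002,0.0005,-0.0032]},{"delta_pos":[-0.06,-0.23,0.48],"rotation":[0.0002,0.0005,-0.0032]}]
```

View pics/s3c.png

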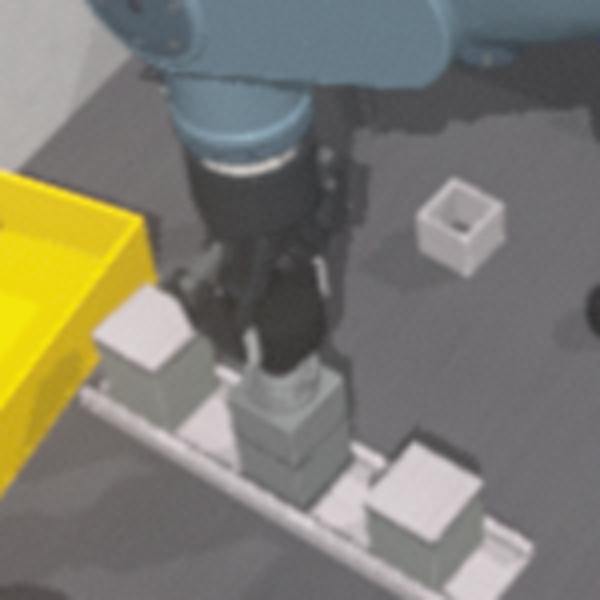

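The lid hangs level just above the neck, at about (290,320) in the crop. I'll centre it and go down.

```bash
python3 -m inch '[{"delta_pos":[-0.07,-0.25,0.5],"rotation":[0,0,-0.003]},{"delta_pos":[-0.07,-0.25,0.4],"rotation":[0,0,-0.003]},{"delta_pos":[0,0,0],"rotation":[0,0,0]},{"delta_pos":[0,0,0],"rotation":[0,0,0]}]'
python3 -c "
from plan import *
st();plan(np.array([.5854,.1042,.136]),tool(YAW,0),1)"
```

```text
time_s: 17.15
eef_pos: [0.5851, 0.1052, 0.1453]
eef_rot: [0.0, 0.999, -0.048, -0.001]
wrist_force: [0.5, -0.6, -0.6]
opening: 0.685
t 17.15 p [0.5851 0.1052 0.1453] rot x [ 0.9953 -0.0963 -0.0015] z [-1.5e-03 -1.0e-04 -1.0e+00] F [ 0.5 -0.6 -0.6] T [-0.05 -0.01 -0.02] op 0.685 q [-0.022  0.312  1.629 -0.     1.201  1.646]
n 1 dist 0.009394565357269524 ang 0.0016144247754494184
[{"delta_pos":[0.04,0.09,0.93],"rotation":[0.0003,0.0015,0.0005]}]
```

```bash
python3 -m inch '[{"delta_pos":[0.03,0.09,0.5],"rotation":[0,0,0]},{"delta_pos":[0,0,0.4],"rotation":[0,0,0]},{"delta_pos":[0,0,0.3],"rotation":[0,0,0]},{"delta_pos":[0,0,0],"rotation":[0,0,0]},{"delta_pos":[0,0,0],"rotation":[0,0,0]}]'
python3 -m inch '[{"delta_pos":[0,0,0.1],"rotation":[0,0,0]},{"delta_pos":[0,0,0.1],"rotation":[0,0,0]},{"delta_pos":[0,0,0],"rotation":[0,0,0]}]'
python3 -m inch '[{"delta_pos":[0,0,0.1],"rotation":[0,0,0]},{"delta_pos":[0,0,0.1],"rotation":[0,0,0]},{"delta_pos":[0,0,0],"rotation":[0,0,0]}]'; python3 -c "
from plan import *
st()"
```

```text
time_s: 17.65
eef_pos: [0.5855, 0.1041, 0.1335]
eef_rot: [0.0, 0.999, -0.048, -0.001]
wrist_force: [0.5, -0.1, -0.6]
opening: 0.686
time_s: 17.95
eef_pos: [0.5855, 0.1041, 0.1316]
eef_rot: [0.0, 0.999, -0.048, -0.0]
wrist_force: [0.0, 0.3, -1.2]
opening: 0.686
time_s: 18.25
eef_pos: [0.5854, 0.1041, 0.1295]
eef_rot: [0.0, 0.999, -0.048, -0.001]
wrist_force: [0.7, -0.6, -1.6]
opening: 0.684
t 18.25 p [0.5854 0.1041 0.1295] rot x [ 0.9953 -0.0967 -0.0011] z [-1.1e-03 -1.0e-04 -1.0e+00] F [ 0.7 -0.6 -1.6] T [ 0.01 -0.01  0.01] op 0.684 q [-0.023  0.332  1.64  -0.     1.171  1.644]
```

```bash
python3 -m inch '[{"delta_pos":[0,0,0.1],"rotation":[0,0,0]},{"delta_pos":[0,0,0.1],"rotation":[0,0,0]},{"delta_pos":[0,0,0],"rotation":[0,0,0]}]';python3 -m inch '[{"delta_pos":[0,0,0.1],"rotation":[0,0,0]},{"delta_pos":[0,0,0],"rotation":[0,0,0]}]';python3 -m inch '[{"delta_pos":[0,0,0.1],"rotation":[0,0,0]},{"delta_pos":[0,0,0],"rotation":[0,0,0]}]'
```

```text
time_s: 18.55
eef_pos: [0.5854, 0.1041, 0.1275]
eef_rot: [0.0, 0.999, -0.048, -0.001]
wrist_force: [0.3, -0.5, 0.0]
opening: 0.684
time_s: 18.75
eef_pos: [0.5855, 0.1041, 0.1266]
eef_rot: [0.0, 0.999, -0.048, -0.001]
wrist_force: [-0.2, -0.1, -1.4]
opening: 0.686
time_s: 18.95
eef_pos: [0.5854, 0.1041, 0.1255]
eef_rot: [0.0, 0.999, -0.048, -0.001]
wrist_force: [-0.2, 0.5, -0.9]
opening: 0.688
```

```bash
python3 -m inch '[{"delta_pos":[0,0,0.1],"rotation":[0,0,0]},{"delta_pos":[0,0,0],"rotation":[0,0,0]}]';python3 -m inch '[{"delta_pos":[0,0,0.1],"rotation":[0,0,0]},{"delta_pos":[0,0,0],"rotation":[0,0,0]}]'
```

```text
time_s: 19.15
eef_pos: [0.5859, 0.1041, 0.1254]
eef_rot: [0.0, 0.999, -0.048, -0.0]
wrist_force: [-1.6, 0.2, 5.5]
opening: 0.686
time_s: 19.35
eef_pos: [0.5864, 0.104, 0.1255]
eef_rot: [0.0, 0.999, -0.048, 0.001]
wrist_force: [-2.5, -0.3, 9.0]
opening: 0.685
```

Resting on the thread with the underside 7 mm below the mouth, as expected. Turning backward (negative about tool z).

```bash
python3 -m inch '[{"delta_pos":[0,0,0],"rotation":[0,0,-0.05]},{"delta_pos":[0,0,0],"rotation":[0,0,-0.05]},{"delta_pos":[0,0,0],"rotation":[0,0,-0.05]},{"delta_pos":[0,0,0],"rotation":[0,0,-0.05]},{"delta_pos":[0,0,0],"rotation":[0,0,0]}]'; python3 -c "
from plan import *
st()"
```

```text
time_s: 19.85
eef_pos: [0.587, 0.1041, 0.1254]
eef_rot: [0.0, 0.999, 0.052, 0.001]
wrist_force: [-0.1, 0.4, 6.6]
opening: 0.685
t 19.85 p [0.587  0.1041 0.1254] rot x [0.9945 0.1045 0.0026] z [ 2.6e-03 -1.0e-04 -1.0e+00] F [-0.1  0.4  6.6] T [-0.    0.08  0.05] op 0.685 q [-0.023  0.338  1.641 -0.     1.16   1.443]
```

```bash
python3 -m inch '[{"delta_pos":[-0.05,0,0],"rotation":[0,0,-0.08]},{"delta_pos":[0,0,0],"rotation":[0,0,-0.08]},{"delta_pos":[0,0,0],"rotation":[0,0,-0.08]},{"delta_pos":[0,0,0],"rotation":[0,0,-0.08]},{"delta_pos":[0,0,0],"rotation":[0,0,-0.08]},{"delta_pos":[0,0,0],"rotation":[0,0,0]}]'; python3 -c "
from plan import *
st()"
```

```text
time_s: 20.45
eef_pos: [0.5865, 0.104, 0.1253]
eef_rot: [0.0, 0.968, 0.25, 0.001]
wrist_force: [0.2, -0.8, 6.4]
opening: 0.686
t 20.45 p [0.5865 0.104  0.1253] rot x [0.8749 0.4842 0.0023] z [ 2.7e-03 -2.0e-04 -1.0e+00] F [ 0.2 -0.8  6.4] T [0.03 0.02 0.16] op 0.686 q [-0.024  0.337  1.642 -0.     1.16   1.042]
```

```bash
python3 -m inch '[{"delta_pos":[0,0,0.03],"rotation":[0,0,-0.08]},{"delta_pos":[0,0,0.03],"rotation":[0,0,-0.08]},{"delta_pos":[0,0,0],"rotation":[0,0,-0.08]},{"delta_pos":[0,0,0],"rotation":[0,0,-0.08]},{"delta_pos":[0,0,0],"rotation":[0,0,0]}]'; python3 -c "
from plan import *
st()"
```

```text
time_s: 20.95
eef_pos: [0.5853, 0.104, 0.1232]
eef_rot: [0.0, 0.916, 0.4, -0.0]
wrist_force: [0.8, -0.4, -0.2]
opening: 0.686
t 20.95 p [0.5853 0.104  0.1232] rot x [ 6.794e-01  7.338e-01 -2.000e-04] z [-1.e-04 -2.e-04 -1.e+00] F [ 0.8 -0.4 -0.2] T [ 0.01 -0.15  0.03] op 0.686 q [-0.024  0.339  1.644 -0.     1.158  0.723]
```

```bash
python3 -m inch '[{"delta_pos":[0,0,0],"rotation":[0,0,-0.08]},{"delta_pos":[0,0,0],"rotation":[0,0,-0.08]},{"delta_pos":[0,0,0],"rotation":[0,0,-0.08]},{"delta_pos":[0,0,0],"rotation":[0,0,0]}]'; python3 -c "
from plan import *
st()"
```

```text
time_s: 21.35
eef_pos: [0.5853, 0.1034, 0.1231]
eef_rot: [0.0, 0.863, 0.506, -0.0]
wrist_force: [-0.2, -2.9, 1.0]
opening: 0.684
t 21.35 p [0.5853 0.1034 0.1231] rot x [ 4.886e-01  8.725e-01 -8.000e-04] z [-5.e-04 -6.e-04 -1.e+00] F [-0.2 -2.9  1. ] T [-0.5  -0.04 -0.73] op 0.684 q [-2.400e-02  3.390e-01  1.644e+00 -1.000e-03  1.159e+00  4.860e-01]
```

It dropped: the force went to zero and z fell. It then met the backward stop, with torque -0.73. I'll relax the turn slightly and lower through the start slots.

```bash
python3 -m inch '[{"delta_pos":[0,0,0.1],"rotation":[0,0,0.05]},{"delta_pos":[0,0,0.2],"rotation":[0,0,0]},{"delta_pos":[0,0,0],"rotation":[0,0,0]}]'; python3 -c "
from plan import *
st()"; python3 -m inch '[{"delta_pos":[0,0,0.1],"rotation":[0,0,0]},{"delta_pos":[0,0,0.1],"rotation":[0,0,0]},{"delta_pos":[0,0,0],"rotation":[0,0,0]}]'; python3 -c "
from plan import *
st()"
```

```text
time_s: 21.65
eef_pos: [0.5851, 0.104, 0.1198]
eef_rot: [-0.0, 0.875, 0.485, -0.0]
wrist_force: [1.1, -1.3, -0.4]
opening: 0.675
t 21.65 p [0.5851 0.104  0.1198] rot x [ 5.295e-01  8.483e-01 -6.000e-04] z [-7.e-04 -3.e-04 -1.e+00] F [ 1.1 -1.3 -0.4] T [-0.21 -0.22 -0.1 ] op 0.675 q [-0.024  0.343  1.646 -0.     1.153  0.535]
time_s: 21.95
eef_pos: [0.585, 0.104, 0.118]
eef_rot: [-0.0, 0.874, 0.485, -0.0]
wrist_force: [0.4, -1.6, 0.0]
opening: 0.676
t 21.95 p [0.585 0.104 0.118] rot x [ 5.291e-01  8.486e-01 -6.000e-04] z [-9.e-04 -1.e-04 -1.e+00] F [ 0.4 -1.6  0. ] T [-0.26 -0.16 -0.09] op 0.676 q [-0.023  0.346  1.647 -0.     1.149  0.534]
```

```bash
python3 -m inch '[{"delta_pos":[0,0,0.1],"rotation":[0,0,0]},{"delta_pos":[0,0,0.1],"rotation":[0,0,0]},{"delta_pos":[0,0,0],"rotation":[0,0,0]}]'; python3 -m inch '[{"delta_pos":[0,0,0.1],"rotation":[0,0,0]},{"delta_pos":[0,0,0],"rotation":[0,0,0]}]'; python3 -m inch '[{"delta_pos":[0,0,0.1],"rotation":[0,0,0]},{"delta_pos":[0,0,0],"rotation":[0,0,0]}]'; python3 -c "
from plan import *
st()"
```

```text
time_s: 22.25
eef_pos: [0.585, 0.104, 0.116]
eef_rot: [-0.0, 0.874, 0.485, -0.0]
wrist_force: [1.8, -1.3, -0.5]
opening: 0.681
time_s: 22.45
eef_pos: [0.5854, 0.1039, 0.1156]
eef_rot: [0.0, 0.874, 0.485, -0.0]
wrist_force: [1.4, -2.4, 3.3]
opening: 0.678
time_s: 22.65
eef_pos: [0.5857, 0.1037, 0.1153]
eef_rot: [0.0, 0.874, 0.485, 0.0]
wrist_force: [-0.9, -3.9, 7.8]
opening: 0.681
t 22.65 p [0.5857 0.1037 0.1153] rot x [ 5.291e-01  8.486e-01 -2.000e-04] z [ 8.e-04 -7.e-04 -1.e+00] F [-0.9 -3.9  7.8] T [-0.55  0.01 -0.08] op 0.681 q [-2.400e-02  3.490e-01  1.648e+00 -1.000e-03  1.143e+00  5.340e-01]
```

Fully dropped: TCP 10 mm below the rest height. Now forward, with a thread feed of about 0.3 mm per 0.1 rad.

```bash
python3 -m inch '[{"delta_pos":[0,0,0.03],"rotation":[0,0,0.08]},{"delta_pos":[0,0,0.02],"rotation":[0,0,0.08]},{"delta_pos":[0,0,0.03],"rotation":[0,0,0.08]},{"delta_pos":[0,0,0.02],"rotation":[0,0,0.08]},{"delta_pos":[0,0,0],"rotation":[0,0,0]}]'; python3 -c "
from plan import *
st()"; python3 -m inch '[{"delta_pos":[0,0,0.03],"rotation":[0,0,0.08]},{"delta_pos":[0,0,0.02],"rotation":[0,0,0.08]},{"delta_pos":[0,0,0.03],"rotation":[0,0,0.08]},{"delta_pos":[0,0,0.02],"rotation":[0,0,0.08]},{"delta_pos":[0,0,0],"rotation":[0,0,0]}]'; python3 -c "
from plan import *
st()"
```

```text
time_s: 23.15
eef_pos: [0.5856, 0.1041, 0.1141]
eef_rot: [0.0, 0.941, 0.339, 0.0]
wrist_force: [-1.1, -1.8, 7.8]
opening: 0.677
t 23.15 p [0.5856 0.1041 0.1141] rot x [7.706e-01 6.373e-01 5.000e-04] z [ 7.e-04 -1.e-04 -1.e+00] F [-1.1 -1.8  7.8] T [-0.33 -0.05 -0.13] op 0.677 q [-0.023  0.351  1.649 -0.     1.141  0.856]
time_s: 23.65
eef_pos: [0.5854, 0.1043, 0.113]
eef_rot: [-0.0, 0.983, 0.184, 0.0]
wrist_force: [-0.9, -0.5, 6.9]
opening: 0.678
t 23.65 p [0.5854 0.1043 0.113 ] rot x [9.319e-01 3.626e-01 3.000e-04] z [ 3.e-04  2.e-04 -1.e+00] F [-0.9 -0.5  6.9] T [-0.27  0.03 -0.12] op 0.678 q [-0.023  0.352  1.65   0.     1.139  1.176]
```

```bash
python3 -m inch '[{"delta_pos":[0,0,0.03],"rotation":[0,0,0.08]},{"delta_pos":[0,0,0.02],"rotation":[0,0,0.08]},{"delta_pos":[0,0,0.03],"rotation":[0,0,0.08]},{"delta_pos":[0,0,0],"rotation":[0,0,0]}]'; python3 -c "
from plan import *
st()"; python3 -m inch '[{"delta_pos":[0,0,0.03],"rotation":[0,0,0.06]},{"delta_pos":[0,0,0.02],"rotation":[0,0,0.06]},{"delta_pos":[0,0,0],"rotation":[0,0,0.06]},{"delta_pos":[0,0,0],"rotation":[0,0,0]}]'; python3 -c "
from plan import *
st()"
```

```text
time_s: 24.05
eef_pos: [0.5855, 0.1043, 0.1122]
eef_rot: [-0.0, 0.998, 0.066, 0.0]
wrist_force: [-0.5, -0.0, 6.2]
opening: 0.68
t 24.05 p [0.5855 0.1043 0.1122] rot x [9.914e-01 1.307e-01 4.000e-04] z [ 4.e-04  2.e-04 -1.e+00] F [-0.5 -0.   6.2] T [-0.18 -0.01 -0.07] op 0.68 q [-0.023  0.353  1.65   0.     1.138  1.416]
time_s: 24.45
eef_pos: [0.5853, 0.1045, 0.1115]
eef_rot: [-0.0, 1.0, -0.024, -0.0]
wrist_force: [-1.0, 0.3, 6.7]
opening: 0.68
t 24.45 p [0.5853 0.1045 0.1115] rot x [ 9.988e-01 -4.830e-02 -2.000e-04] z [-2.e-04  6.e-04 -1.e+00] F [-1.   0.3  6.7] T [-0.13  0.06 -0.07] op 0.68 q [-2.300e-02  3.540e-01  1.651e+00  1.000e-03  1.137e+00  1.596e+00]
```

```bash
python3 -m inch '[{"delta_pos":[0,0,0.02],"rotation":[0,0,0.04]},{"delta_pos":[0,0,0],"rotation":[0,0,0.04]},{"delta_pos":[0,0,0],"rotation":[0,0,0]}]'; python3 -c "
from plan import *
st()"; python3 -m inch '[{"delta_pos":[0,0,0],"rotation":[0,0,0.04]},{"delta_pos":[0,0,0],"rotation":[0,0,0.04]},{"delta_pos":[0,0,0],"rotation":[0,0,0]}]'; python3 -c "
from plan import *
st()"
```

```text
time_s: 24.75
eef_pos: [0.5853, 0.1046, 0.1115]
eef_rot: [-0.0, 0.998, -0.064, -0.0]
wrist_force: [-1.2, 0.1, 5.6]
opening: 0.681
t 24.75 p [0.5853 0.1046 0.1115] rot x [ 9.919e-01 -1.272e-01 -1.000e-04] z [ 0.e+00  7.e-04 -1.e+00] F [-1.2  0.1  5.6] T [-0.03 -0.01 -0.07] op 0.681 q [-2.300e-02  3.540e-01  1.651e+00  1.000e-03  1.137e+00  1.675e+00]
time_s: 25.05
eef_pos: [0.5854, 0.1046, 0.1115]
eef_rot: [-0.0, 0.995, -0.104, 0.0]
wrist_force: [0.2, 0.6, 6.6]
opening: 0.678
t 25.05 p [0.5854 0.1046 0.1115] rot x [ 9.785e-01 -2.061e-01  1.000e-04] z [ 3.e-04  6.e-04 -1.e+00] F [0.2 0.6 6.6] T [-0.1   0.01 -0.05] op 0.678 q [-2.300e-02  3.540e-01  1.651e+00  1.000e-03  1.136e+00  1.755e+00]
```

No torque rise yet. The canister has some yaw play between the rails, so I continue gently.

```bash
python3 -m inch '[{"delta_pos":[0,0,0],"rotation":[0,0,0.04]},{"delta_pos":[0,0,0],"rotation":[0,0,0]}]'; python3 -c "
from plan import *
st()"; python3 -m inch '[{"delta_pos":[0,0,0],"rotation":[0,0,0.04]},{"delta_pos":[0,0,0],"rotation":[0,0,0]}]'; python3 -c "
from plan import *
st()
c=camera('side');crop(c['color'],120,100,270,250,4,'pics/s4c.png')
c=camera('wrist');cv2.imwrite('pics/w11.png',c['color'][...,::-1])"
```

```text
time_s: 25.25
eef_pos: [0.5853, 0.1046, 0.1115]
eef_rot: [-0.0, 0.992, -0.123, 0.0]
wrist_force: [-0.8, 0.3, 6.4]
opening: 0.682
t 25.25 p [0.5853 0.1046 0.1115] rot x [ 9.695e-01 -2.449e-01 -1.000e-04] z [ 1.e-04  6.e-04 -1.e+00] F [-0.8  0.3  6.4] T [ 0.02  0.03 -0.02] op 0.682 q [-2.300e-02  3.540e-01  1.651e+00  1.000e-03  1.136e+00  1.795e+00]
time_s: 25.45
eef_pos: [0.5852, 0.1048, 0.1115]
eef_rot: [-0.0, 0.99, -0.143, -0.0]
wrist_force: [-1.3, 0.5, 7.9]
opening: 0.678
t 25.45 p [0.5852 0.1048 0.1115] rot x [ 9.591e-01 -2.829e-01 -4.000e-04] z [-2.e-04  9.e-04 -1.e+00] F [-1.3  0.5  7.9] T [0.15 0.1  0.22] op 0.678 q [-2.300e-02  3.540e-01  1.651e+00  1.000e-03  1.137e+00  1.835e+00]
```

View pics/w11.png

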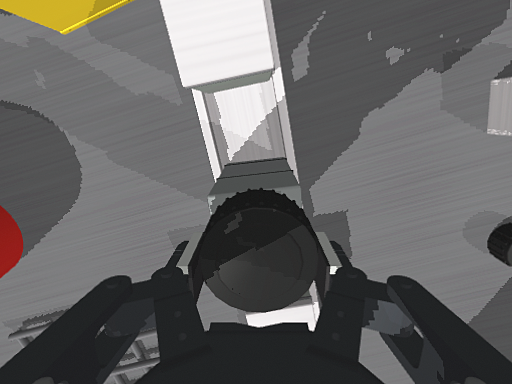

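View pics/s4c.png

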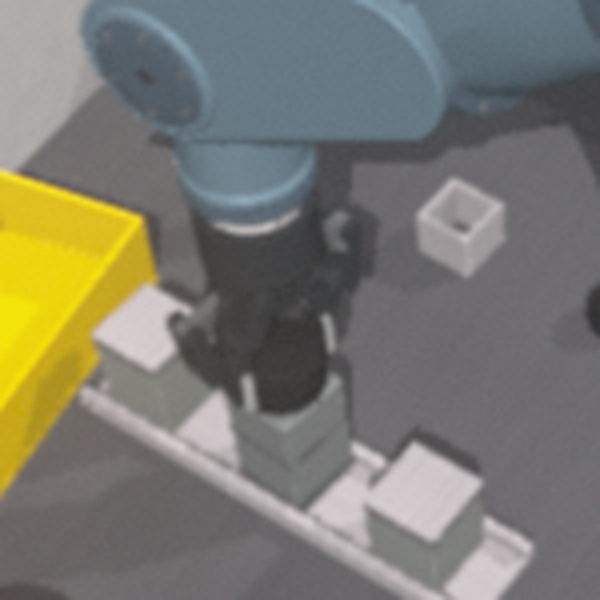

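Torque about z is now +0.22, so the stop is arriving. A bit further to confirm.

```bash
python3 -m inch '[{"delta_pos":[0,0,0],"rotation":[0,0,0.04]},{"delta_pos":[0,0,0],"rotation":[0,0,0]}]'; python3 -c "
from plan import *
st()"; python3 -m inch '[{"delta_pos":[0,0,0],"rotation":[0,0,0.03]},{"delta_pos":[0,0,0],"rotation":[0,0,0]}]'; python3 -c "
from plan import *
st()"
```

```text
time_s: 25.75
eef_pos: [0.5853, 0.1049, 0.1115]
eef_rot: [-0.0, 0.987, -0.162, 0.0]
wrist_force: [-0.6, 1.8, 6.6]
opening: 0.682
t 25.75 p [0.5853 0.1049 0.1115] rot x [ 9.477e-01 -3.192e-01  1.000e-04] z [ 3.e-04  5.e-04 -1.e+00] F [-0.6  1.8  6.6] T [0.19 0.04 1.08] op 0.682 q [-2.200e-02  3.540e-01  1.651e+00  1.000e-03  1.136e+00  1.873e+00]
time_s: 25.95
eef_pos: [0.5854, 0.105, 0.1115]
eef_rot: [-0.0, 0.985, -0.175, 0.0]
wrist_force: [-0.8, 1.3, 5.2]
opening: 0.679
t 25.95 p [0.5854 0.105  0.1115] rot x [ 9.385e-01 -3.453e-01  5.000e-04] z [ 5.e-04 -0.e+00 -1.e+00] F [-0.8  1.3  5.2] T [ 0.24 -0.12  1.9 ] op 0.679 q [-0.022  0.354  1.651  0.     1.136  1.901]
```

Firm forward stop at 1.9 Nm, with z 13.9 mm below the rest position, which matches home. I'll ease the wind-up without going negative, then release and retreat.

```bash
python3 -m inch '[{"delta_pos":[0,0,-0.1],"rotation":[0,0,-0.04]},{"delta_pos":[0,0,0],"rotation":[0,0,0]}]'; python3 -c "
from plan import *
st()"; python3 -m inch '[{"delta_pos":[0,0,0],"rotation":[0,0,0]},{"delta_pos":[0,0,0],"rotation":[0,0,0]},{"delta_pos":[0,0,0],"rotation":[0,0,0]},{"delta_pos":[0,0,0],"rotation":[0,0,0]},{"delta_pos":[0,0,0],"rotation":[0,0,0]}]' 8.5;  python3 -c "
from plan import *
st()"; python3 -m inch '[{"delta_pos":[0,0,-1],"rotation":[0,0,0]},{"delta_pos":[0,0,-3],"rotation":[0,0,0]},{"delta_pos":[0,0,-3],"rotation":[0,0,0]},{"delta_pos":[0,0,0],"rotation":[0,0,0]},{"delta_pos":[0,0,0],"rotation":[0,0,0]},{"delta_pos":[0,0,0],"rotation":[0,0,0]}]'
python3 -c "
from plan import *
st();o=get_obs();c=camera('wrist');cv2.imwrite('pics/w12.png',c['color'][...,::-1])
c=camera('side');crop(c['color'],120,100,270,250,4,'pics/s5c.png')
print((proj(c,np.array([.585,.1042,.138]))-[120,100])*4)
"
```

```text
time_s: 26.15
eef_pos: [0.5852, 0.1048, 0.1116]
eef_rot: [-0.0, 0.988, -0.157, -0.0]
wrist_force: [2.6, 1.2, 0.7]
opening: 0.68
t 26.15 p [0.5852 0.1048 0.1116] rot x [ 9.509e-01 -3.096e-01 -5.000e-04] z [-2.e-04  7.e-04 -1.e+00] F [2.6 1.2 0.7] T [ 0.35 -0.43  0.94] op 0.68 q [-2.300e-02  3.540e-01  1.651e+00  1.000e-03  1.137e+00  1.863e+00]
time_s: 26.65
eef_pos: [0.5849, 0.1039, 0.1115]
eef_rot: [0.0, 0.987, -0.158, -0.001]
wrist_force: [-0.7, 0.5, 0.4]
opening: 0.995
t 26.65 p [0.5849 0.1039 0.1115] rot x [ 0.9501 -0.312  -0.0011] z [-1.2e-03 -1.0e-04 -1.0e+00] F [-0.7  0.5  0.4] T [-0.04  0.06  0.06] op 0.995 q [-0.024  0.354  1.651 -0.     1.138  1.864]
time_s: 27.25
eef_pos: [0.5845, 0.104, 0.181]
eef_rot: [0.0, 0.987, -0.158, -0.001]
wrist_force: [0.4, 0.0, -0.1]
opening: 0.996
t 27.25 p [0.5845 0.104  0.181 ] rot x [ 0.9502 -0.3116 -0.002 ] z [-2.1e-03 -1.0e-04 -1.0e+00] F [ 0.4  0.  -0.1] T [-0.03 -0.    0.02] op 0.996 q [-0.024  0.271  1.604 -0.     1.269  1.864]
[[281.10917897 350.67796071]]
```

View pics/w12.png

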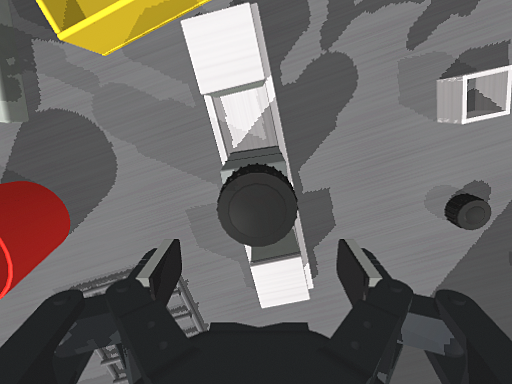

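View pics/s5c.png

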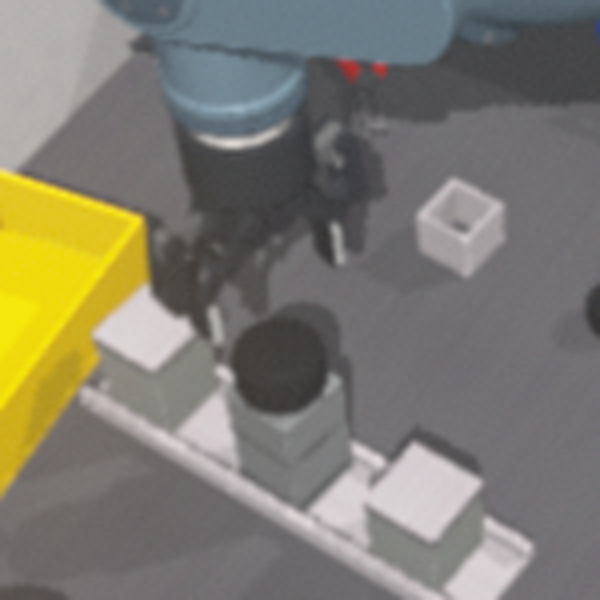

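The lid sits level and low on the neck. Its top centre at side crop (281,351) matches the predicted home position (281,351). Both tins are unmoved. I'll retreat a bit further and hand in.

```bash
python3 -m inch '[{"delta_pos":[0,0,-2],"rotation":[0,0,0]},{"delta_pos":[0,0,-2],"rotation":[0,0,0]},{"delta_pos":[0,0,-1],"rotation":[0,0,0]},{"delta_pos":[0,0,0],"rotation":[0,0,0]},{"delta_pos":[0,0,0],"rotation":[0,0,0]},{"delta_pos":[0,0,0],"rotation":[0,0,0]}]'; python3 -c "
from bench import hand_in
print(hand_in())"
```

```text
time_s: 27.95
eef_pos: [0.5844, 0.104, 0.2301]
eef_rot: [0.0, 0.987, -0.158, -0.002]
wrist_force: [-0.8, 0.1, 0.1]
opening: 0.995
the job is handed in; nothing more can be done
None
```

The canister is standing upright in the lane between the two tins with the ribbed lid screwed home, and I handed the job in at about 28 s. I gripped the canister while it leaned, turned it upright and set it down, then picked up the 60 mm lid and placed it on the neck. Turning it backward made it drop 10 mm to the backward stop. Turning it forward about 1.4 rad by the tool took it to a firm stop at 1.9 Nm.

**Checks that agreed:**
- The tool ended 13.9 mm below the lid's first resting height, which puts the underside 21 mm below the mouth.
- The side view matched the predicted home position of the lid top to about a pixel.
- Both tins look upright and unmoved, and the gripper was clear with about zero wrist force.

**Checks that disagreed or were not made:**
- The forward turn was about 80° at the tool, against the stated 65°. I put the extra down to the canister's yaw play between the rails plus wind-up, but did not measure it separately.
- The wrist camera was off by about 2 mm along the lane compared with the fixed cameras, which I allowed for.
- I saw no contact with the bystanders in the views I took, but did not measure them again at the end.

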